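# Set up the drying stand and load it with baking balls

## Robot

A 6-joint arm with a two-finger parallel gripper is mounted at the origin on the work surface. World frame = base frame: x ahead of the robot, y to its left, z up, the work surface at z = 0. Lengths are in mm, angles in rad, forces in N, time in s.
With the tool pointing down it reaches from about 275 to 1000 mm from the base axis. Payload 8.4 kg.
Tool frame: the origin (TCP) lies at the centre of the arm's flange, where the gripper is bolted on; the fingertips stand 173 mm ahead of it and the grasp point (between the pads) lies 155 mm ahead of it (r.nose_length is the distance from the TCP to the fingertips, in mm); z points along the fingers, y is the direction in which the jaws open and shut (so a half turn about z gives the same grasp; the last joint's range is limited). The gripper opens to 85 mm and grips with 20 to 120 N. Pads are 22 mm wide; open, the fingers measure 114 mm over their backs; the gripper's body (76 mm by 85 mm) begins 54 mm behind the grasp point. The pads swing forward as they close: fully open they stand 13 mm farther back than shut.
Start: joints at [1.136, 0.353, 1.633, -0, 1.155, -0.002], TCP at [262.133, 567.376, 404.681] pointing down, gripper open.
Joint ranges: [-2.63, 2.63], [-0.92, 2.1], [0.06, 2.66], [-1.3, 4.44], [0, 2.69], [-3.02, 3.02]. Speed limits (rad/s): [2.22, 2.22, 2.79, 3.14, 3.14, 3.14].

## Interface

Orientations are given as [roll, pitch, yaw] about the fixed x, y, z axes, in that order (R = Rz(yaw) Ry(pitch) Rx(roll)).
In Python, from rig import r, grab_frame, workorder gives the robot as it stands.
- The arm moves only by the tool carry_out, never from a script. Its argument "steps" is a list that holds one entry, the list of rows, each a list of 5 numbers: the opening in per cent of the stroke, from 0 (shut) to 100 (fully open), then the shift along the tool's x, y, z in m, then the turn about the tool's z in degrees. In form: [[[jaw, x, y, z, spin], ...]]. A call has 1 to 8 rows; each row is the pose to reach, as a shift and turn from the pose measured when the call began, along the tool's axes at that moment; what a row does not reach only later rows make up. A row lasts 1/10 s, in which the tool goes at most 50 mm and 8.59 degrees, less where a joint would pass 70% of its speed; a pose out of reach is approached as far as the arm can. A call with a gripper value outside its range is refused whole. The fingers move at their own pace and stop on an object; "squeeze" is the grip in N (left out, the last holds). Time passes only in rows, so rows that repeat a pose let the fingers close. It gives the time, the measured TCP pose, the force and the opening at its end, in the units of the state.
- r.sense(): the state, without advancing time (a new reading comes with each control period).
- grab_frame(name): name is "scene" or "top" or "wrist"; returns a dict with "image" (400x640x3 uint8, red, green, blue), "intrinsics" (3x3 intrinsics, pixels), "eye" and "rotation" of the camera in the world; the wrist camera has in their place "T_tool_cam" (4x4, takes a point from camera to tool coordinates, whose origin is the TCP and whose axes are the flange's). Camera axes: x right, y up, looking along -z (the intrinsics and any distortion apply to the point x, -y, -z); pixel columns grow to the right and rows downward; lengths in mm; the calibration is good to about 2 mm. A picture is of the moment at which its call begins: read the wrist's pose just before it. There is no depth.
- workorder.sign_off(): hands the job in, once; it reports no verdict.
The state is a dict: "clock": time; "qpos": joint angles; "qvel": joint speeds; "joint_efforts": joint torques, N m; "eef_pos": TCP position; "tcp_rot": TCP orientation; "contact_force": force on the tool from outside, world axes, zero at the start; "wrist_torque": the same for the moment, N m; "opening": opening from 0.0 (shut) to 1.0 (fully open).
Only numpy, scipy, OpenCV 4.12 (cv2) and the standard library are available. Lean on these libraries where they do the work, as an engineer would, in place of code of your own. Each camera call takes 0.05 s, during which the arm holds its last target.

## Task

Snap the folding drying stand open so that its platform lies level, then set the narrow metal pan on the platform, flat inside the rails. Pour all five ceramic balls from the cup into the pan there, and then stand the empty cup upright in the white wash-up tray. Leave the other things on the table undisturbed.

Things in the scene. Friction and masses are not known exactly. Their poses are not given: they have to be found in the camera images.
- stand: Dark steel base of the folding drying stand, fixed to the table. Origin on the table under the hinge line; z up; its -x axis points to where the platform lies when open (roughly towards the robot), y along the hinge. Base plate 200 x 110 x 8 mm from x -170 to +30 mm; two cheeks 83 mm high at x 0, y +-59 mm; a spring strut outside the +y cheek. The hinge line is 75 mm up.
- leaf (a joint): Hinge of the stand's platform. 0 rad: folded, standing up and leaning 15 degrees beyond vertical, away from the robot (to the stand's +x). 1.83: open, level, reaching to the stand's -x. An over-centre spring holds it at either end. It resists up to dead centre near 0.75 rad (about 28 degrees past vertical), at most 3 N at the free edge, then snaps open by itself in half a second.
- leaf_edge (a point): Middle of the platform's free edge, on top of its edge rail, 167 mm from the hinge line. Folded, it is the uppermost part: 232 mm above the table, 58 mm to the stand's +x of the hinge; it can be pulled over towards the stand's -x from behind. The platform is a 5 mm plate, 100 mm wide, railed round the face that looks to +x when folded and up when open.
- leaf_seat (a point): Centre of the platform's top face, between the rails, 85 mm from the hinge. When open its axes are those of stand, z up, height 80 mm. Inside the rails (10 mm high above the plate) the space is 148 mm (x) by 86 mm (y).
- pan: Loose narrow open-topped metal pan, 130 (its x) x 68 (its y) x 60 mm high, walls and bottom 3 mm, about 0.25 kg. Origin: centre of the underside, z up. Can be gripped across its 68 mm width; fits the platform with its long side along the stand's x. Starts on the table to the left or right of the stand.
- cup: Loose plain grey cup, 80 mm high, outer radius 28 mm at the foot and 34 mm at the rim, wall 4 mm, bottom 5 mm, about 0.1 kg. Origin: centre of the underside, z along its axis to the mouth. Starts upright on the other side from the pan, holding the five balls.
- ball0_center (a point): Centre of one of the five white ceramic baking balls, 22 mm across, 14 g; they roll freely, so the cup is empty when tipped some 95 to 115 degrees from upright.
- ball1_center (a point): Centre of one of the five white ceramic baking balls, 22 mm across, 14 g; they roll freely, so the cup is empty when tipped some 95 to 115 degrees from upright.
- ball2_center (a point): Centre of one of the five white ceramic baking balls, 22 mm across, 14 g; they roll freely, so the cup is empty when tipped some 95 to 115 degrees from upright.
- ball3_center (a point): Centre of one of the five white ceramic baking balls, 22 mm across, 14 g; they roll freely, so the cup is empty when tipped some 95 to 115 degrees from upright.
- ball4_center (a point): Centre of one of the five white ceramic baking balls, 22 mm across, 14 g; they roll freely, so the cup is empty when tipped some 95 to 115 degrees from upright.
- tray: White shallow wash-up tray, fixed, open top, outside 150 (x) x 180 (y) x 40 mm high, walls and floor 4 mm. Origin: centre of the underside. On the far left or far right; a steel pan, upturned, is on the other side.
- upturned: Upturned steel pan, fixed, 150 x 180 mm at the rim, 65 mm high: a bystander. Origin: centre of the underside.
- jar: Bystander, loose: lidded glass jar, 60 mm across, 85 mm high. Origin: its underside.
- dish: Bystander, loose: small white bowl, 90 mm across, 35 mm high. Origin: its underside.
- spoon: Bystander, loose: steel spoon lying flat behind the stand. Origin: its underside.
- spatula: Bystander, loose: black spatula lying flat on the right. Origin: its underside.
- bottle: Bystander, loose: white plastic bottle with a black cap, 60 mm across, 170 mm high, on the left. Origin: its underside.

How it is judged:
By the outcome, as a careful person would: the job done as asked, in the order asked, and still so for the second after the job is handed in, with the robot touching nothing.
It also fails if it takes over 72 s, if anything falls off the work surface, if the arm or the gripper's body presses on something with over 40 N, if the wrist force passes 120 N, or if a joint passes its speed limit or range.

## Working session

There is one attempt and no reset: what is moved stays moved. The work goes in short steps, Python scripts to look and compute and a tool call to move; the robot and the scene stay as the last step left them, time stands still between calls to the robot, and variables do not carry over. Pictures are saved under pics/ and viewed, and the job is handed in when it is done.

Besides the shell and the picture viewer there is one more tool, called as a command line: name --argument value ..., lists and objects as JSON in quotes. carry_out: Moves the arm, as the interface text tells. Its arguments: {"type":"object","properties":{"steps":{"type":"array","items":{"type":"array","items":{"type":"array","items":{"type":"number"}}}},"squeeze":{"type":"number"}},"required":["steps"]}

```bash
mkdir -p pics; ls
python3 - <<'E'
from rig import r, grab_frame, workorder
import cv2
print(r.sense())
for n in ["scene","top","wrist"]:
    f=grab_frame(n); cv2.imwrite(f"pics/{n}0.png",f["image"][:,:,::-1]); print({k:v for k,v in f.items() if k!="image"})
E
```

```text
pics
{'clock': 0.0, 'qpos': array([ 1.13559807e+00,  3.53626160e-01,  1.63411047e+00,  7.05109871e-06,
        1.15520055e+00, -2.40592356e-03]), 'qvel': array([ 0.00031715, -0.00134149,  0.00064972,  0.00099742,  0.00030268,
        0.00121803]), 'joint_efforts': array([ 7.72025669e-04, -6.05261564e+01, -3.42067409e+01, -3.20624747e-05,
        9.54378425e-03,  5.16747707e-05]), 'eef_pos': array([262.03592814, 567.16625733, 403.98537972]), 'tcp_rot': array([-3.14024814e+00, -9.68186083e-06,  2.70879746e+00]), 'contact_force': array([ 0.32623508, -0.03210355, -0.43241671]), 'wrist_torque': array([-0.00732884,  0.02170677, -0.00128386]), 'opening': 1.0001918992250107}
{'intrinsics': array([[490.26576333,   0.        , 318.51522772],
       [  0.        , 490.26576333, 194.03773215],
       [  0.        ,   0.        ,   1.        ]]), 'eye': array([1332.51284549, -388.4634945 , 1516.40193032]), 'rotation': array([ 0.56436214, -0.00347066,  1.09823394])}
{'intrinsics': array([[415.77883713,   0.        , 322.91283663],
       [  0.        , 415.77883713, 202.81337822],
       [  0.        ,   0.        ,   1.        ]]), 'eye': array([ 402.16071272,   18.64325522, 1374.76148831]), 'rotation': array([ 0.12672473, -0.00813622, -1.56442767])}
{'intrinsics': array([[282.57600084,   0.        , 320.67919701],
       [  0.        , 282.57600084, 197.37964466],
       [  0.        ,   0.        ,   1.        ]]), 'T_tool_cam': array([[-1.51804112e-04,  9.51636864e-01,  3.07225091e-01,
         7.89513729e+01],
       [ 9.99999778e-01, -5.50778768e-05,  6.64718548e-04,
        -2.72964720e-01],
       [ 6.49491980e-04,  3.07225123e-01, -9.51636644e-01,
         3.07552173e+01],
       [ 0.00000000e+00,  0.00000000e+00,  0.00000000e+00,
         1.00000000e+00]])}
```

The pictures show the following:
- **Stand:** near top (340,215), with the leaf folded.
- **Pan:** left, at top (240,246).
- **Cup with balls:** right, at top (411,252).
- **White tray:** right, at top (433,197).
- **Upturned pan:** left, at top (213,194).

The moves offer no direct tilt, so I'll check what the robot object offers before planning the pour.

```bash
cat > h.py <<'E'
import numpy as np, cv2
from scipy.spatial.transform import Rotation as Rn
from rig import r, grab_frame
C={}
def cam(n):
    f=grab_frame(n); K=f["intrinsics"]
    if n=="wrist":
        raise Exception
    return K,Rn.from_euler("xyz",f["rotation"]).as_matrix(),np.array(f["eye"]),f["image"]
def wcam():
    s=r.sense(); f=grab_frame("wrist")
    T=f["T_tool_cam"]; Rt=Rn.from_euler("xyz",s["tcp_rot"]).as_matrix()
    return f["intrinsics"],Rt@T[:3,:3],Rt@T[:3,3]+s["eef_pos"],f["image"]
def ray(c,u,v):
    K,R,e,_=c
    p=np.linalg.inv(K)@[u,v,1]; d=R@np.array([p[0],-p[1],-p[2]]); return e,d/np.linalg.norm(d)
def onz(c,u,v,z):
    e,d=ray(c,u,v); return e+d*(z-e[2])/d[2]
def proj(c,P):
    K,R,e,_=c
    P=np.atleast_2d(P); q=(P-e)@R; q=np.c_[q[:,0],-q[:,1],-q[:,2]]; q=q@K.T; return q[:,:2]/q[:,2:]
def save(c,name,x0=0,y0=0,x1=640,y1=400,s=1):
    cv2.imwrite("pics/"+name,cv2.resize(c[3][y0:y1,x0:x1,::-1],None,fx=s,fy=s,interpolation=cv2.INTER_CUBIC))
E
python3 - <<'E'
from h import *
t=cam("top"); s=cam("scene")
T=lambda x,y,z: onz(t,180+x/2.3,120+y/2.3,z).round(0)
S=lambda x,y,z: onz(s,140+x/2.3,120+y/2.3,z).round(0)
print("cup rim T",T(535,303,80),"S",S(200,191,80))
print("pan top corners T",[T(*p,60)[:2] for p in [(100,250),(150,240),(172,330),(124,338)]])
print("pan top S",[S(*p,60)[:2] for p in [(511,44),(567,88),(540,125),(482,72)]])
print("tray T",[T(*p,40)[:2] for p in [(520,123),(646,131),(642,233),(517,225)]])
print("tray S",[S(*p,40)[:2] for p in [(124,306),(240,265),(275,350),(155,400)]])
print("plate near corners T",[T(*p,8)[:2] for p in [(327,307),(403,310)]])
print("leaf edge S",[S(*p,232)[:2] for p in [(357,195),(427,177)]])
print("leaf edge T",[T(*p,232)[:2] for p in [(343,128),(421,131)]])
print("dish",T(513,62,35),S(310,388,35))
E
```

```text
cup rim T [ 416. -270.   80.] S [ 416. -266.   80.]
pan top corners T [array([485., 322.]), array([499., 254.]), array([377., 221.]), array([366., 285.])]
pan top S [array([370., 295.]), array([489., 330.]), array([531., 255.]), array([399., 224.])]
tray T [array([ 671., -263.]), array([ 661., -442.]), array([ 515., -431.]), array([ 525., -256.])]
tray S [array([ 522., -431.]), array([ 536., -257.]), array([ 683., -265.]), array([ 676., -441.])]
plate near corners T [array([410.,  10.]), array([406., -98.])]
leaf edge S [array([613., -96.]), array([630.,   0.])]
leaf edge T [array([624.,  -7.]), array([ 622., -101.])]
dish [ 761. -255.   35.] [ 754. -244.   35.]
```

carry_out --steps '[[[100,0,0,-0.05,0],[100,0,0,-0.1,0],[100,0,0,-0.15,0],[100,0,0,-0.2,0],[100,0,0,-0.25,0],[100,0,0,-0.3,0],[100,0,0,-0.35,0],[100,0,0,-0.4,0]]]'

```text
clock: 1.15
eef_pos: [261.9, 566.8, 806.8]
tcp_rot: [3.141, -0.0, 2.709]
contact_force: [0.2, 1.2, 0.0]
opening: 0.998
```

Run:
```python
from h import *
s=r.sense(); print(s["clock"],s["qpos"].round(4),s["eef_pos"].round(1),s["tcp_rot"].round(4))
```

```text
1.15 [ 1.1356  0.2573  0.9258  0.      1.9582 -0.0024] [261.9 566.8 806.8] [ 3.1413 -0.      2.7088]
```

carry_out --steps '[[[100,0,0,-0.05,0],[100,0,0,-0.1,0],[100,0,0,-0.15,0],[100,0,0,-0.2,0],[100,0,0,-0.25,0],[100,0,0,-0.3,0],[100,0,0,-0.35,0],[100,0,0,-0.4,0]]]'

```text
clock: 1.95
eef_pos: [212.6, 459.8, 1055.4]
tcp_rot: [-3.116, -0.0, 2.709]
contact_force: [0.1, -0.5, -0.1]
opening: 0.997
```

Run:
```python
from h import *
s=r.sense(); print(s["clock"],s["qpos"].round(4),s["eef_pos"].round(1),s["tcp_rot"].round(4))
```

```text
1.95 [ 1.1348e+00  4.1970e-01  5.8500e-02  3.0000e-04  2.6891e+00 -3.0000e-03] [ 212.6  459.8 1055.4] [-3.1158e+00 -2.0000e-04  2.7088e+00]
```

```bash
cat >> h.py <<'E'
def overlay(c,segs,name,x0,y0,x1,y1,s):
    im=cv2.resize(c[3][y0:y1,x0:x1,::-1],None,fx=s,fy=s,interpolation=cv2.INTER_CUBIC)
    for a,b,col in segs:
        p=proj(c,np.array([a,b])); p=((p-[x0-.5,y0-.5])*s-.5)*16
        p=p.round().astype(int)
        cv2.line(im,tuple(map(int,p[0])),tuple(map(int,p[1])),col,1,cv2.LINE_AA,4)
    cv2.imwrite("pics/"+name,im)
def place(x,y,yaw,P): 
    c,s=np.cos(yaw),np.sin(yaw); P=np.array(P,float); return np.array([x+c*P[0]-s*P[1],y+s*P[0]+c*P[1],P[2]])
def loop(x,y,yaw,pts,col):
    q=[place(x,y,yaw,p) for p in pts]; return [(q[i],q[(i+1)%len(q)],col) for i in range(len(q))]
def stand(x,y,w,th=0):
    S=loop(x,y,w,[(-170,55,8),(30,55,8),(30,-55,8),(-170,-55,8)],(0,255,0))
    a=np.radians(15)-th
    for d in (0,167): pass
    u=np.array([np.sin(a),np.cos(a)]) 
    E=[(u[0]*d,yy,75+u[1]*d) for d,yy in((0,50),(167,50),(167,-50),(0,-50))]
    return S+loop(x,y,w,E,(0,0,255))
def rect(x,y,w,lx,ly,z,col=(0,255,255)): return loop(x,y,w,[(lx/2,ly/2,z),(-lx/2,ly/2,z),(-lx/2,-ly/2,z),(lx/2,-ly/2,z)],col)
def circ(x,y,R,z,col=(255,0,255)): 
    return loop(x,y,0,[(R*np.cos(a),R*np.sin(a),z) for a in np.linspace(0,2*np.pi,24,endpoint=False)],col)
E
cat > ov.py <<'E'
from h import *
import sys
t=cam("top"); s=cam("scene")
segs=stand(571,-46,-.035)+rect(432,271,.30,130,68,60)+circ(416,-268,34,80)+rect(599,-347,-.055,150,180,40)
overlay(t,segs,sys.argv[1]+"t.png",180,120,520,280,2.35)
overlay(s,segs,sys.argv[1]+"s.png",140,120,480,320,2.35)
E
python3 ov.py a
python3 - <<'E'
from h import *
t=cam("top"); s=cam("scene")
save(s,"zs.png",260,170,350,240,8); save(t,"zt.png",310,165,380,265,6)
E
cat > fit.py <<'E'
from h import *
from scipy.optimize import least_squares
t=cam("top"); s=cam("scene")
a=np.radians(15)
def L(d,off,y): return (np.sin(a)*d+np.cos(a)*off,y,75+np.cos(a)*d-np.sin(a)*off)
ob=[(t,L(167,15,50),115,70),(t,L(167,15,-50),322,80),(t,(-170,55,8),72,527),(t,(-170,-55,8),270,540),
(s,L(167,15,-50),295,328),(s,L(167,15,50),530,235),(s,L(167,0,-50),283,290),(s,L(167,0,50),520,203)]
def f(p):
    o=[]
    for c,P,u,v in ob:
        uv=(310+u/6-.5,165+v/6-.5) if c is t else (260+u/8-.5,170+v/8-.5)
        o.append(proj(c,place(p[0],p[1],p[2],P))[0]-uv)
    return np.concatenate(o)
q=least_squares(f,[575,-46,-.03]); print(q.x, q.fun.reshape(-1,2).round(1))
E
python3 fit.py
```

```text
[ 5.73593878e+02 -4.92663428e+01 -4.77736394e-02] [[-1.1 -3.8]
 [ 0.1 -3.5]
 [-0.5  2.1]
 [ 0.2  1.8]
 [-0.8 -1. ]
 [-0.3 -0.8]
 [-1.2 -0.6]
 [-1.  -1.1]]
```

carry_out --steps '[[[50,-0.06,-0.045,0.06,-8],[40,-0.11,-0.09,0.12,-15],[20,-0.17,-0.13,0.18,-22],[0,-0.22,-0.17,0.24,-22],[0,-0.28,-0.21,0.3,-22],[0,-0.34,-0.255,0.36,-22],[0,-0.4,-0.3,0.42,-22],[0,-0.456,-0.351,0.505,-22]]]'

```text
clock: 3.05
eef_pos: [337.4, 222.0, 830.9]
tcp_rot: [-3.112, -0.013, 3.093]
contact_force: [0.7, -0.3, -0.3]
opening: -0.005
```

```bash
cat > st.py <<'E'
from h import *
s=r.sense(); print(s["clock"],s["qpos"].round(3),s["eef_pos"].round(1),s["tcp_rot"].round(3),s["contact_force"].round(1),round(s["opening"],3))
E
python3 st.py
```

```text
3.05 [ 0.585 -0.121  1.284 -0.018  2.007 -0.945] [337.4 222.  830.9] [-3.112 -0.013  3.093] [ 0.7 -0.3 -0.3] -0.005
```

carry_out --steps '[[[0,-0.018,-0.032,0.032,0],[0,-0.036,-0.064,0.064,0],[0,-0.054,-0.096,0.096,0],[0,-0.072,-0.128,0.128,0],[0,-0.09,-0.16,0.16,0],[0,-0.11,-0.19,0.19,0],[0,-0.13,-0.22,0.22,0],[0,-0.15,-0.26,0.25,0]]]'

```text
clock: 3.85
eef_pos: [470.4, -50.5, 586.3]
tcp_rot: [-3.112, -0.016, 3.093]
contact_force: [0.8, 0.4, 0.8]
opening: 0.003
```

```bash
python3 st.py
python3 - <<'E'
from h import *
w=wcam(); save(w,"w1.png"); s=cam("scene"); save(s,"s1.png",120,0,500,320,2)
print(proj(w,[place(573,-49,-.048,(58,0,232)),place(573,-49,-.048,(-170,55,8)),(416,-268,80)]))
E
```

```text
3.85 [-0.099 -0.019  1.688 -0.03   1.487 -1.619] [470.4 -50.5 586.3] [-3.112 -0.016  3.093] [0.8 0.4 0.8] 0.003
[[333.51696662 297.50264962]
 [363.11271715 117.79695633]
 [198.50209277 133.39336897]]
```

Run:
```python
from h import *
w=wcam(); s=r.sense(); R=Rn.from_euler("xyz",s["tcp_rot"]).as_matrix()
tip=s["eef_pos"]+R@[0,0,173.4]; print(tip, proj(w,tip))
sc=cam("scene"); t=cam("top"); print(proj(sc,tip),proj(t,tip))
save(sc,"z2s.png",240,90,320,150,9);save(t,"z2t.png",290,200,350,270,8)
save(w,"z2w.png",270,100,420,260,5)
```

```text
[466.64396537 -55.99251599 412.30711966] [[324.15555643 254.54172086]]
[[283.47427952 129.08423135]] [[351.91972146 227.93979491]]
```

Run:
```python
from h import *
w=wcam()
W=lambda x,y,z: onz(w,270+x/5-.5,100+y/5-.5,z).round(1)
print("base",W(180,112,8),W(470,112,8)); print("cheek/rod ends",W(145,600,78),W(490,600,78))
o=lambda u,v,z: onz(w,u,v,z).round(1)
print("cup",o(204,131,80), "cup ext",o(178,131,80),o(229,131,80))
print("pan",[o(*p,60) for p in [(484,94),(541,82),(550,157),(512,167)]])
print("tray",[o(*p,40) for p in [(134,187),(232,185),(236,259),(144,259)]])
```

```text
base [408.1 -92.6   8. ] [413.4  16.4   8. ]
cheek/rod ends [ 577.5 -110.7   78. ] [582.2  14.7  78. ]
cup [ 412.3 -257.6   80. ] cup ext [ 410.2 -301.8   80. ] [ 414.3 -215.4   80. ]
pan [array([376.6, 206.6,  60. ]), array([362.9, 294.5,  60. ]), array([485.4, 330.6,  60. ]), array([500.2, 268.8,  60. ])]
tray [array([ 512.8, -430.8,   40. ]), array([ 516.8, -238.3,   40. ]), array([ 675.2, -252.5,   40. ]), array([ 668.9, -448. ,   40. ])]
```

```bash
cat >> h.py <<'E'
def delta(*Ps):
    s=r.sense(); R=Rn.from_euler("xyz",s["tcp_rot"]).as_matrix()
    for P in Ps: print((R.T@(np.array(P)-s["eef_pos"])/1000).round(4))
E
python3 -c "
from h import *
delta((695,-45,490),(695,-45,375),(480,-35,375))"
```

```text
[-0.226   0.0175  0.0956]
[-0.2276  0.0209  0.2106]
[-0.0124  0.0205  0.2135]
```

carry_out --steps '[[[0,-0.045,0.003,0.02,0],[0,-0.09,0.006,0.04,0],[0,-0.135,0.009,0.06,0],[0,-0.18,0.013,0.08,0],[0,-0.226,0.0175,0.096,0],[0,-0.226,0.018,0.13,0],[0,-0.227,0.019,0.17,0],[0,-0.2276,0.021,0.211,0]]]'

```text
clock: 4.95
eef_pos: [695.7, -43.0, 374.5]
tcp_rot: [-3.112, -0.011, 3.095]
contact_force: [0.8, 0.6, -0.9]
opening: 0.003
```

```bash
python3 st.py
python3 - <<'E'
from h import *
s=cam("scene"); save(s,"s2.png",240,120,400,260,5)
delta((480,-35,375))
E
```

```text
4.95 [-0.057  0.493  1.488 -0.032  1.172 -1.569] [695.7 -43.  374.5] [-3.112 -0.011  3.095] [ 0.8  0.6 -0.9] 0.003
[ 0.2137 -0.0023 -0.0038]
```

carry_out --steps '[[[0,0.02,0,0,0],[0,0.045,0,0,0],[0,0.07,0,-0.001,0],[0,0.095,-0.001,-0.002,0],[0,0.12,-0.001,-0.002,0],[0,0.145,-0.001,-0.003,0],[0,0.17,-0.002,-0.003,0],[0,0.195,-0.002,-0.004,0]]]'

```text
clock: 5.8
eef_pos: [498.2, -34.4, 376.8]
tcp_rot: [-3.113, -0.019, 3.097]
contact_force: [-0.6, -0.2, 0.1]
opening: 0.002
```

```bash
python3 st.py
python3 - <<'E'
from h import *
s=cam("scene"); save(s,"s3.png",240,120,400,260,5)
E
```

```text
5.8 [-0.062  0.194  1.92  -0.034  1.046 -1.571] [498.2 -34.4 376.8] [-3.113 -0.019  3.097] [-0.6 -0.2  0.1] 0.002
```

```bash
python3 -c "
from h import *
delta((495,-20,410),(435,272,440))"
```

```text
[ 0.0012  0.0133 -0.0339]
[ 0.075   0.3014 -0.0706]
```

carry_out --steps '[[[0,0.001,0.013,-0.034,0],[20,0.01,0.055,-0.045,-4],[50,0.02,0.1,-0.055,-8],[80,0.033,0.145,-0.06,-12],[100,0.045,0.19,-0.065,-16],[100,0.056,0.235,-0.07,-19],[100,0.067,0.28,-0.07,-19],[100,0.075,0.301,-0.07,-19]]]'

```text
clock: 6.65
eef_pos: [433.8, 275.7, 441.7]
tcp_rot: [-3.124, -0.028, -2.851]
contact_force: [-0.5, -1.9, -0.3]
opening: 0.997
```

```bash
python3 st.py
python3 - <<'E'
from h import *
w=wcam(); save(w,"w3.png"); s=cam("scene"); save(s,"s4.png",240,60,440,260,4)
E
```

```text
6.65 [ 0.567  0.152  1.815 -0.01   1.206 -1.291] [433.8 275.7 441.7] [-3.124 -0.028 -2.851] [-0.5 -1.9 -0.3] 0.997
```

Run:
```python
from h import *
w=wcam(); save(w,"w3z.png",280,110,380,240,5)
c=[onz(w,*p,60) for p in [(304,128),(357,128.5),(354,224.5),(306,223)]]
print(np.round(c,1)); print(np.mean(c,0), [np.linalg.norm(c[i]-c[i-1]).round(1) for i in range(4)])
v=c[2]-c[1]+c[3]-c[0]; print("yaw",np.arctan2(v[1],v[0]))
c=[onz(w,*p,90) for p in [(12,69),(101,98),(83,227),(6,205)]]
print(np.round(c,1)); print(np.mean(c,0), [np.linalg.norm(c[i]-c[i-1]).round(1) for i in range(4)])
```

```text
[[379.4 229.9  60. ]
 [361.4 291.6  60. ]
 [480.5 327.9  60. ]
 [497.4 266.   60. ]]
[429.66210426 278.87378527  60.        ] [np.float64(123.4), np.float64(64.3), np.float64(124.5), np.float64(64.1)]
yaw 0.29613203037756036
[[ 4.087e+02 -8.500e+01  9.000e+01]
 [ 4.109e+02  1.000e+01  9.000e+01]
 [ 5.728e+02 -2.000e-01  9.000e+01]
 [ 5.714e+02 -9.380e+01  9.000e+01]]
[490.96362544 -42.23306679  90.        ] [np.float64(163.0), np.float64(95.0), np.float64(162.2), np.float64(93.6)]
```

Run:
```python
from h import *
w=wcam()
Z=lambda x,y:(280+x/5-.5,110+y/5-.5)
c=[onz(w,*Z(*p),60) for p in [(119,88),(399,88),(373,582),(131,582)]]
m=np.mean(c,0)
print(np.round(c,1)); print(m, [np.linalg.norm(c[i]-c[i-1]).round(1) for i in range(4)])
for i,j in ((0,3),(1,2)): v=c[j]-c[i]; print("yaw",np.arctan2(v[1],v[0]))
v=c[1]-c[0]+c[2]-c[3]; print("yaw y",np.arctan2(v[1],v[0])-np.pi/2)
s=r.sense(); print(s["tcp_rot"][2]+np.pi)
R=Rn.from_euler("xyz",s["tcp_rot"]).as_matrix()
# want grasp point at height 40 over pan centre: grasp = tcp+R*[0,0,155]
for h in (130,30):
    g=np.array([m[0],m[1],h]); delta(g-R@[0,0,155])
save(w,"w3y.png",0,40,160,250,4)
```

```text
[[379.  227.   60. ]
 [359.5 291.9  60. ]
 [482.8 326.7  60. ]
 [501.8 264.9  60. ]]
[430.74957462 277.60539477  60.        ] [np.float64(128.6), np.float64(67.8), np.float64(128.1), np.float64(64.7)]
yaw 0.29890611067440465
yaw 0.27495013993463346
yaw y 0.29546596139521375
0.28921992948259634
[-0.007   0.0121  0.1554]
[-0.01    0.0141  0.2554]
```

carry_out --steps '[[[100,-0.007,0.012,0.045,-0.4],[100,-0.007,0.012,0.09,-0.4],[100,-0.007,0.012,0.13,-0.4],[100,-0.008,0.013,0.165,-0.4],[100,-0.008,0.013,0.165,-0.4]]]'

```text
clock: 7.35
eef_pos: [433.6, 280.9, 272.2]
tcp_rot: [-3.12, -0.037, -2.846]
contact_force: [0.3, -0.3, 0.1]
opening: 0.997
```

```bash
python3 st.py
python3 - <<'E'
from h import *
w=wcam(); save(w,"w4.png");
E
```

```text
7.35 [ 0.576  0.369  1.96  -0.014  0.853 -1.281] [433.6 280.9 272.2] [-3.12  -0.037 -2.846] [ 0.3 -0.3  0.1] 0.997
```

Run:
```python
from h import *
w=wcam()
c=[onz(w,*p,60) for p in [(276.5,139.5),(380.5,139.5),(371.5,310.5),(282,310.5)]]
m=np.mean(c,0)
print(m, [np.linalg.norm(c[i]-c[i-1]).round(1) for i in range(4)])
v=c[1]-c[0]+c[2]-c[3]; print("yaw y",np.arctan2(v[1],v[0])-np.pi/2)
s=r.sense(); print(s["tcp_rot"][2]+np.pi)
R=Rn.from_euler("xyz",s["tcp_rot"]).as_matrix()
for h in (38,):
    g=np.array([m[0],m[1],h]); delta(g-R@[0,0,155])
```

```text
[433.80973521 281.60891154  60.        ] [np.float64(130.7), np.float64(67.4), np.float64(129.6), np.float64(69.3)]
yaw y 0.30528771970297264
0.29540209281824836
[-0.0055  0.0045  0.083 ]
```

carry_out --steps '[[[100,-0.004,0.0045,0.03,-0.6],[100,-0.0055,0.0045,0.06,-0.6],[100,-0.0055,0.0045,0.083,-0.6],[100,-0.0055,0.0045,0.083,-0.6],[60,-0.0055,0.0045,0.083,-0.6],[60,-0.0055,0.0045,0.083,-0.6],[60,-0.0055,0.0045,0.083,-0.6]]]' --squeeze 40

```text
clock: 8.15
eef_pos: [438.4, 286.3, 195.5]
tcp_rot: [-3.123, -0.027, -2.836]
contact_force: [0.7, -3.1, 7.7]
opening: 0.786
```

```bash
python3 st.py
python3 - <<'E'
from h import *
w=wcam(); save(w,"w5.png"); 
s=r.sense(); R=Rn.from_euler("xyz",s["tcp_rot"]).as_matrix(); print(s["eef_pos"]+R@[0,0,155])
E
```

```text
8.15 [ 0.579  0.502  1.983 -0.017  0.688 -1.284] [438.4 286.3 195.5] [-3.123 -0.027 -2.836] [ 0.7 -3.1  7.7] 0.786
[435.35235936 282.2448845   40.60703776]
```

carry_out --steps '[[[60,0,0,-0.04,0],[60,0,0,-0.09,0],[60,0,0,-0.14,0],[60,0,-0.03,-0.17,3],[60,0,-0.06,-0.18,6],[60,0,-0.09,-0.18,10],[60,0,-0.09,-0.18,10]]]'

```text
clock: 8.9
eef_pos: [469.6, 202.8, 379.5]
tcp_rot: [-3.118, -0.02, -3.014]
contact_force: [-0.4, 0.2, -2.8]
opening: 0.795
```

```bash
python3 st.py
python3 - <<'E'
from h import *
w=wcam(); save(w,"w6.png"); 
s=cam("scene");t=cam("top"); save(s,"s6.png",260,160,350,240,8); save(t,"t6.png",300,170,380,265,7)
E
```

```text
8.9 [ 0.41   0.211  1.89  -0.019  1.065 -1.278] [469.6 202.8 379.5] [-3.118 -0.02  -3.014] [-0.4  0.2 -2.8] 0.795
```

Run:
```python
from h import *
w=wcam();s=cam("scene");t=cam("top")
print("T",onz(t,300+289/7-.5,170+405/7-.5,80)); print("S",onz(s,260+288/8-.5,160+277/8-.5,80)); print("W",onz(w,80,177,80))
# outer rails z=90
T=[onz(t,300+x/7-.5,170+y/7-.5,90) for x,y in [(180,200),(412,212),(393,588),(158,582)]]
S=[onz(s,260+x/8-.5,160+y/8-.5,90) for x,y in [(112,165),(318,92),(485,390),(235,492)]]
W=[onz(w,x,y,90) for x,y in [(12,93),(133,112),(127,266),(32,258)]]
for n,c in zip("TSW",(T,S,W)): print(n,np.round(c,0)[:,:2].tolist(),np.mean(c,0).round(1),[np.linalg.norm(c[i]-c[i-1]).round(0) for i in range(4)])
```

```text
T [490.48509086 -47.04180476  80.        ]
S [489.28823413 -41.41681797  80.        ]
W [482.61837321 -41.19043412  80.        ]
T [[581.0, 2.0], [576.0, -101.0], [410.0, -92.0], [412.0, 11.0]] [494.7 -45.1  90. ] [np.float64(169.0), np.float64(104.0), np.float64(167.0), np.float64(103.0)]
S [[408.0, -87.0], [414.0, 10.0], [584.0, 6.0], [581.0, -109.0]] [496.5 -45.2  90. ] [np.float64(174.0), np.float64(98.0), np.float64(170.0), np.float64(115.0)]
W [[410.0, -84.0], [412.0, 22.0], [570.0, 7.0], [575.0, -93.0]] [491.8 -37.3  90. ] [np.float64(166.0), np.float64(107.0), np.float64(159.0), np.float64(100.0)]
```

Run:
```python
from h import *
s=r.sense(); R=Rn.from_euler("xyz",s["tcp_rot"]).as_matrix()
for g in ((480,80,200),(492.7,-44,165),(492.7,-44,121)): delta(np.array(g)-R@[0,0,155])
```

```text
[ 0.0015 -0.1221  0.0252]
[ 0.0045 -0.2459  0.0631]
[ 0.0035 -0.2448  0.1071]
```

carry_out --steps '[[[60,0,-0.035,0.005,2],[60,0.001,-0.075,0.01,4],[60,0.002,-0.12,0.015,6],[60,0.003,-0.165,0.02,8],[60,0.004,-0.21,0.03,9.9],[60,0.0045,-0.24,0.045,9.9],[60,0.0045,-0.246,0.063,9.9],[60,0.0045,-0.246,0.063,9.9]]]'

```text
clock: 10.0
eef_pos: [495.0, -40.7, 318.1]
tcp_rot: [-3.115, -0.023, 3.1]
contact_force: [-0.3, 0.2, -1.8]
opening: 0.794
```

```bash
python3 st.py
python3 - <<'E'
from h import *
w=wcam(); save(w,"w7.png"); 
s=cam("scene");t=cam("top"); save(s,"s7.png",240,120,350,240,6); save(t,"t7.png",300,170,380,265,6)
E
```

```text
10.0 [-0.076  0.269  1.977 -0.034  0.918 -1.585] [495.  -40.7 318.1] [-3.115 -0.023  3.1  ] [-0.3  0.2 -1.8] 0.794
```

Run:
```python
from h import *
w=wcam(); save(w,"w7z.png",220,90,430,200,3.5)
for z,ps in ((90,[(249,106.5),(397,108)]),(184.5,[(234.5,136),(412,136)])):
    c=[onz(w,*p,z) for p in ps]; print(np.round(c,1),np.mean(c,0).round(1),np.linalg.norm(c[0]-c[1]))
s=r.sense(); R=Rn.from_euler("xyz",s["tcp_rot"]).as_matrix(); print(s["eef_pos"]+R@[0,0,155])
```

```text
[[410.8 -91.3  90. ]
 [415.7   9.   90. ]] [413.2 -41.1  90. ] 100.45901378465786
[[423.7 -72.5 184.5]
 [426.1  -6.8 184.5]] [424.9 -39.6 184.5] 65.73487450248493
[493.25473178 -43.15289915 165.85807414]
```

carry_out --steps '[[[60,-0.005,-0.0015,0,0.5],[60,-0.005,-0.0015,0.015,0.5],[60,-0.005,-0.001,0.03,0.5],[60,-0.005,-0.0005,0.038,0.5],[60,-0.005,-0.0005,0.038,0.5]]]'

```text
clock: 10.7
eef_pos: [500.4, -40.4, 282.2]
tcp_rot: [-3.115, -0.019, 3.095]
contact_force: [-0.6, 0.3, -3.3]
opening: 0.789
```

```bash
python3 st.py
python3 - <<'E'
from h import *
w=wcam(); save(w,"w8.png",200,60,440,360,2.5); 
s=cam("scene");save(s,"s8.png",260,150,350,240,7)
s=r.sense(); R=Rn.from_euler("xyz",s["tcp_rot"]).as_matrix(); print(s["eef_pos"]+R@[0,0,155])
E
```

```text
10.7 [-0.074  0.329  1.993 -0.036  0.838 -1.574] [500.4 -40.4 282.2] [-3.115 -0.019  3.095] [-0.6  0.3 -3.3] 0.789
[497.95056651 -44.5945206  128.26737413]
```

carry_out --steps '[[[60,0,0,0.004,0],[60,0,0,0.0075,0],[60,0,0,0.0075,0],[100,0,0,0.0065,0],[100,0,0,0.0065,0],[100,0,0,0.0065,0],[100,0,0,-0.02,0],[100,0,0,-0.07,0]]]'

```text
clock: 11.6
eef_pos: [500.7, -38.7, 351.2]
tcp_rot: [-3.115, -0.024, 3.094]
contact_force: [1.0, -0.2, -0.1]
opening: 1.001
```

```bash
python3 st.py
python3 - <<'E'
from h import *
w=wcam(); save(w,"w9.png",200,60,440,360,2.5); 
s=cam("scene");save(s,"s9.png",260,150,350,240,7)
E
```

```text
11.6 [-0.071  0.232  1.937 -0.032  0.997 -1.577] [500.7 -38.7 351.2] [-3.115 -0.024  3.094] [ 1.  -0.2 -0.1] 1.001
```

Run:
```python
from h import *
w=wcam()
Z=lambda x,y:(200+x/2.5-.5,60+y/2.5-.5)
c=[onz(w,*Z(*p),140) for p in [(170,172),(439,172),(410,606),(188,606)]]
print(np.round(c,1),np.mean(c,0),[np.linalg.norm(c[i]-c[i-1]).round(1) for i in range(4)])
c=[onz(w,*Z(*p),90) for p in [(149,103),(463,107)]]; print(np.round(c,1))
```

```text
[[435.1 -76.5 140. ]
 [438.3  -6.7 140. ]
 [571.  -14.4 140. ]
 [569.2 -84.7 140. ]] [503.39407506 -45.58276821 140.        ] [np.float64(134.3), np.float64(69.9), np.float64(132.9), np.float64(70.3)]
[[416.  -91.8  90. ]
 [422.    8.5  90. ]]
```

```bash
python3 - <<'E'
from h import *
s=cam("scene")
for i,(z) in enumerate((140,)):
    segs=rect(496,-45,-.047,130,68,140)+rect(496,-45,-.047,130,68,80,(255,0,255))+rect(496,-45,-.047,164,100,90,(0,255,0))
    overlay(s,segs,"o9.png",260,150,350,240,7)
E
cat > fk.py <<'E'
import numpy as np
from scipy.optimize import least_squares
D=[([.3536,1.6341,1.1552],(262.04,567.17,403.99)),([.2573,.9258,1.9582],(261.9,566.8,806.8)),([.4197,.0585,2.6891],(212.6,459.8,1055.4)),
([-.121,1.284,2.007],(337.4,222,830.9)),([-.019,1.688,1.487],(470.4,-50.5,586.3)),([.493,1.488,1.172],(695.7,-43,374.5)),([.194,1.92,1.046],(498.2,-34.4,376.8)),([.502,1.983,.688],(438.4,286.3,195.5)),([.152,1.815,1.206],(433.8,275.7,441.7)),([.232,1.937,.997],(500.7,-38.7,351.2))]
def fk(p,q):
    a,d,L2,L3,e,Lt=p; A=q[0]+q[1]; B=A+q[2]
    return np.array([a+L2*np.sin(q[0])+L3*np.sin(A)+e*np.cos(A)+Lt*np.sin(B), d+L2*np.cos(q[0])+L3*np.cos(A)-e*np.sin(A)+Lt*np.cos(B)])
def f(p): return np.concatenate([fk(p,q)-[np.hypot(P[0],P[1]),P[2]] for q,P in D])
s=least_squares(f,[0,400,450,450,0,120])
if __name__=="__main__": print(s.x.round(1),s.fun.round(1))
E
python3 fk.py
```

```text
[2.000e-01 2.939e+02 5.679e+02 4.942e+02 5.850e+01 1.691e+02] [ 0.1  0.1  0.   0.   0.  -0.  -0.2  0.1 -0.  -0.2 -0.1  0.   0.  -0.1
 -0.1  0.2  0.3 -0.  -0.1 -0.2]
```

```bash
python3 -c "
from h import *
delta((500,-45,450),(816,-446,570))"
```

```text
[ 0.0035 -0.0088 -0.0954]
[-0.3293 -0.3977 -0.2098]
```

carry_out --steps '[[[100,0.002,-0.004,-0.045,8],[100,0.003,-0.009,-0.095,16],[100,-0.03,-0.05,-0.11,24],[100,-0.06,-0.09,-0.125,32],[100,-0.095,-0.13,-0.135,40],[100,-0.13,-0.17,-0.145,48],[100,-0.165,-0.21,-0.16,56],[100,-0.2,-0.25,-0.17,64]]]'

```text
clock: 12.6
eef_pos: [679.1, -276.6, 521.4]
tcp_rot: [-3.116, 0.016, 1.972]
contact_force: [1.2, 0.5, 1.1]
opening: 0.998
```

```bash
python3 st.py; python3 -c "
from h import *
delta((816,-446,580))"
```

```text
12.6 [-0.382  0.455  1.228 -0.03   1.465 -0.78 ] [ 679.1 -276.6  521.4] [-3.116  0.016  1.972] [1.2 0.5 1.1] 0.998
[-0.2103  0.0584 -0.0567]
```

carry_out --steps '[[[100,-0.03,0.008,-0.008,8.5],[100,-0.06,0.016,-0.016,17],[100,-0.1,0.027,-0.026,25.5],[100,-0.14,0.038,-0.036,34],[100,-0.18,0.049,-0.047,42.5],[100,-0.21,0.058,-0.057,51],[100,-0.21,0.058,-0.057,59.5],[100,-0.21,0.058,-0.057,68]]]'

```text
clock: 13.4
eef_pos: [817.0, -447.8, 574.8]
tcp_rot: [3.14, 0.031, 0.779]
contact_force: [0.5, -0.3, -0.2]
opening: 0.995
```

```bash
python3 st.py; python3 -c "
from h import *
s=r.sense();p=s['eef_pos'];u=p[:2]/np.linalg.norm(p[:2])
delta(p,p+1000*np.array([u[0]*.9,u[1]*.9,.42]))"
```

```text
13.4 [-0.497  0.899  0.359 -0.032  1.891  0.284] [ 817.  -447.8  574.8] [3.14  0.031 0.779] [ 0.5 -0.3 -0.2] 0.995
[0. 0. 0.]
[ 0.2441  0.8629 -0.4268]
```

carry_out --steps '[[[100,0.06,0.22,-0.107,8.5],[100,0.12,0.43,-0.21,17],[100,0.24,0.86,-0.43,25.5],[100,0.24,0.86,-0.43,34]]]'

```text
clock: 13.8
eef_pos: [841.4, -461.8, 590.9]
tcp_rot: [3.094, -0.005, 0.24]
contact_force: [0.2, 0.1, 1.3]
opening: 1.001
```

```bash
cat >> st.py <<'E'
R=Rn.from_euler("xyz",s["tcp_rot"]).as_matrix(); t=R[:,2]; az=s["qpos"][0]
print("tilt",np.degrees(np.arccos(-t[2])).round(2),"axis rad/lat",(t[0]*np.cos(az)+t[1]*np.sin(az)).round(3),(-t[0]*np.sin(az)+t[1]*np.cos(az)).round(3),"jaw z",R[2,1].round(3),"r",np.hypot(*s["eef_pos"][:2]).round(1))
E
python3 st.py
```

```text
13.8 [-0.498  1.033  0.062 -0.036  2.012  0.818] [ 841.4 -461.8  590.9] [ 3.094 -0.005  0.24 ] [0.2 0.1 1.3] 1.001
tilt 2.75 axis rad/lat 0.036 -0.032 jaw z 0.048 r 959.9
```

```bash
python3 -c "
from h import *
s=r.sense();p=s['eef_pos'];u=p[:2]/np.linalg.norm(p[:2])
delta(p+1000*np.array([u[0]*.9,u[1]*.9,.44]))"
```

```text
[ 0.6656  0.6282 -0.4074]
```

carry_out --steps '[[[100,0.67,0.63,-0.41,8],[100,0.67,0.63,-0.41,16],[100,0.67,0.63,-0.41,24],[100,0.67,0.63,-0.41,32],[100,0.67,0.63,-0.41,40]]]'

```text
clock: 14.3
eef_pos: [841.9, -462.6, 601.3]
tcp_rot: [3.106, -0.068, -0.463]
contact_force: [-0.6, 0.4, -0.6]
opening: 0.997
```

```bash
python3 st.py
```

```text
14.3 [-0.498  1.022  0.061 -0.036  1.989  1.521] [ 841.9 -462.6  601.3] [ 3.106 -0.068 -0.463] [-0.6  0.4 -0.6] 0.997
tilt 4.4 axis rad/lat 0.069 -0.033 jaw z 0.035 r 960.6
```

```bash
cat > sim.py <<'E'
from fk import *
P=s.x
def step(q,ang,w,e=50):
    # bounded LSQ around q : target pos + e*(cos,sin), keep pitch
    p0=fk(P,q); B0=sum(q); tgt=p0+e*np.array([np.cos(ang),np.sin(ang)])
    f=lambda x: np.r_[(fk(P,x)-tgt)/1000, np.sqrt(w)*(sum(x)-B0)]
    lo=[-.92,.06,0]; hi=[2.1,2.66,2.69]
    x0=np.clip(q,np.array(lo)+1e-4,np.array(hi)-1e-4)
    return least_squares(f,x0,bounds=(lo,hi)).x
if __name__=="__main__":
    q=np.array([1.022,.061,1.989])
    for w in (.1,.25,.5,1):
        print(w,[(a,round(sum(q)-sum(step(q,np.radians(a),w)),4)) for a in range(-60,121,20)])
E
python3 sim.py
```

```text
0.1 [(-60, np.float64(0.0051)), (-40, np.float64(0.0264)), (-20, np.float64(0.0446)), (0, np.float64(0.0573)), (20, np.float64(0.0633)), (40, np.float64(0.0619)), (60, np.float64(0.0532)), (80, np.float64(0.0384)), (100, np.float64(0.0191)), (120, np.float64(0.0))]
0.25 [(-60, np.float64(0.0023)), (-40, np.float64(0.012)), (-20, np.float64(0.0202)), (0, np.float64(0.0259)), (20, np.float64(0.0285)), (40, np.float64(0.0278)), (60, np.float64(0.0239)), (80, np.float64(0.0172)), (100, np.float64(0.0086)), (120, np.float64(0.0))]
0.5 [(-60, np.float64(0.0012)), (-40, np.float64(0.0063)), (-20, np.float64(0.0105)), (0, np.float64(0.0135)), (20, np.float64(0.0149)), (40, np.float64(0.0145)), (60, np.float64(0.0125)), (80, np.float64(0.009)), (100, np.float64(0.0045)), (120, np.float64(0.0))]
1 [(-60, np.float64(0.0006)), (-40, np.float64(0.0032)), (-20, np.float64(0.0054)), (0, np.float64(0.0069)), (20, np.float64(0.0076)), (40, np.float64(0.0074)), (60, np.float64(0.0064)), (80, np.float64(0.0046)), (100, np.float64(0.0023)), (120, np.float64(0.0))]
```

```bash
cat > sim6.py <<'E'
from fk import *
from scipy.spatial.transform import Rotation as Ro
P=s.x
LO=np.array([-2.63,-.92,.06,-1.3,0,-3.02]); HI=np.array([2.63,2.1,2.66,4.44,2.69,3.02])
def FK(q):
    a,d,L2,L3,e,Lt=P
    ry=lambda t: Ro.from_euler("y",t); rz=lambda t: Ro.from_euler("z",t)
    R=rz(q[0]); p=np.array([0,0,d])
    R=R*ry(q[1]); p=p+R.apply([0,0,L2])
    R=R*ry(q[2]); p=p+R.apply([e,0,L3])
    R=R*rz(q[3]); R=R*ry(q[4]); p=p+R.apply([0,0,Lt]); R=R*rz(q[5])
    return p,R
C=None
def tool(q):
    p,R=FK(q); return p,R*Ro.from_euler("z",C if C is not None else 0)
def solve(q,pt,Rt,w=.25):
    def f(x):
        p,R=tool(x); return np.r_[(p-pt)/1000, np.sqrt(w)*(R.inv()*Rt).as_rotvec()]
    x0=np.clip(q,LO+1e-5,HI-1e-5)
    return least_squares(f,x0,bounds=(LO,HI)).x
def tilt(q): 
    return np.degrees(np.arccos(-tool(q)[1].as_matrix()[2,2]))
def call(q,shift,spin,n):
    "n rows all with same goal"
    p0,R0=tool(q); g=p0+1000*R0.apply(shift); G=R0*Ro.from_euler("z",spin,degrees=True)
    for i in range(n):
        p,R=tool(q); dp=g-p; L=np.linalg.norm(dp); dp=dp*min(1,50/max(L,1e-9))
        rv=(R.inv()*G).as_rotvec(); a=np.linalg.norm(rv); rv=rv*min(1,.15/max(a,1e-9))
        q=solve(q,p+dp,R*Ro.from_rotvec(rv))
    return q
E
cat > t1.py <<'E'
from sim6 import *
import sim6
# calibrate C from a known state
q=np.array([-0.498,1.022,.061,-.036,1.989,1.521]); p,R=tool(q)
Rt=Ro.from_euler("xyz",[3.106,-.068,-.463]); d=(R.inv()*Rt).as_rotvec(); print(p,d)
E
python3 t1.py
```

```text
[ 840.87357836 -463.51889146  601.60983193] [-1.02645384e-04 -3.55200323e-04  1.57102375e+00]
```

```bash
sed -i 's/^C=None/C=np.pi\/2/' sim6.py
cat > t2.py <<'E'
from sim6 import *
q0=np.array([-0.498,1.033,.062,-.036,2.012,.818])
q=call(q0,[.67,.63,-.41],40,5); print("check",q.round(3),tilt(q))
# spin limit approach for several tool-down poses
for r_,z in ((500,400),(600,600),(500,800),(450,900),(700,500),(350,350),(800,700)):
  for sg in (1,-1):
    # solve tool-down pose with q6 at limit
    p=np.array([r_,0,z.__float__() if hasattr(z,'__float__') else z])
    q=solve(np.array([0,.3,1.5,0,1.3,0]),p,Ro.from_euler("xyz",[np.pi,0,np.pi/2]))
    q[5]=sg*3.0; out=[]
    for k in range(4):
        q=call(q,[0,0,0],sg*60,8); out.append(round(tilt(q),1))
    print(r_,z,sg,out,q.round(2),tool(q)[0].round(0))
E
python3 t2.py
```

```text
check [-0.499  1.032  0.06  -0.036  1.981  1.516] 4.332180972739436
500 400 1 [np.float64(21.4), np.float64(39.2), np.float64(47.2), np.float64(47.6)] [-0.05  0.38  2.44  3.    0.51  3.02] [438. -11. 219.]
500 400 -1 [np.float64(21.4), np.float64(39.2), np.float64(45.8), np.float64(53.2)] [ 1.07  0.65  2.49 -1.3   0.93 -3.02] [234. 155. 149.]
600 600 1 [np.float64(13.2), np.float64(29.7), np.float64(47.8), np.float64(63.4)] [-0.57  0.24  2.1   1.47  0.98  3.02] [ 502. -158.  384.]
600 600 -1 [np.float64(13.2), np.float64(29.7), np.float64(47.8), np.float64(59.7)] [ 0.65  0.25  2.07 -1.3   1.06 -3.02] [479. 185. 380.]
500 800 1 [np.float64(0.2), np.float64(0.0), np.float64(0.7), np.float64(1.9)] [-1.22 -0.1   1.34  0.04  1.9   3.02] [ 152. -402.  794.]
500 800 -1 [np.float64(0.2), np.float64(0.0), np.float64(0.7), np.float64(1.9)] [ 1.22 -0.1   1.34 -0.04  1.9  -3.02] [152. 402. 794.]
450 900 1 [np.float64(8.2), np.float64(21.7), np.float64(31.2), np.float64(30.1)] [-0.67  0.38  0.06 -1.3   2.69  3.02] [ 288. -319. 1099.]
450 900 -1 [np.float64(8.2), np.float64(21.7), np.float64(34.4)
[... 209 characters left out ...]
 329.]
700 500 -1 [np.float64(17.4), np.float64(38.3), np.float64(55.9), np.float64(57.3)] [ 0.48  0.45  1.95 -1.3   1.02 -3.02] [568. 142. 309.]
350 350 1 [np.float64(18.8), np.float64(29.3), np.float64(31.2), np.float64(32.5)] [-0.72  1.    2.66  2.55  0.94  3.02] [225. -94.  58.]
350 350 -1 [np.float64(18.8), np.float64(29.3), np.float64(35.9), np.float64(42.2)] [ 1.72  0.87  2.66 -1.3   0.54 -3.02] [ 66. 128. 100.]
800 700 1 [np.float64(8.2), np.float64(29.9), np.float64(52.4), np.float64(52.5)] [-0.03  0.89  0.06 -1.3   2.58  3.02] [ 771. -111.  789.]
800 700 -1 [np.float64(8.2), np.float64(29.9), np.float64(52.4), np.float64(69.9)] [ 0.    0.93  0.06  1.97  2.68 -3.02] [759.  72. 795.]
```

```bash
cat > t3.py <<'E'
from sim6 import *
cup=np.array([414,-265.]); tray=np.array([599,-347.]); pan=np.array([496,-45.])
def Rt(th,psi,cam):
    # t horizontal dir psi, tilt th from down; jaw y horizontal; tool x up-ish if cam=+1
    h=np.array([np.cos(psi),np.sin(psi),0]); t=np.sin(th)*h+np.array([0,0,-np.cos(th)])
    x=cam*(np.cos(th)*h+np.array([0,0,np.sin(th)])); y=np.cross(t,x)
    return Ro.from_matrix(np.c_[x,y,t])
def ik(g,R,seeds):
    p=g-155*R.apply([0,0,1])
    for s0 in seeds:
        s0=s0.copy(); s0[0]=np.arctan2(p[1],p[0]); q=solve(s0,p,R)
        pp,RR=tool(q)
        if np.linalg.norm(pp-p)<1 and (RR.inv()*R).magnitude()<.01: return q
    return None
S=[np.array([0,.3,1.9,a,b,c]) for a in (0,1.5,3,-1) for b in (.8,) for c in (0,2,-2)]
if __name__=="__main__":
  for th in (52,60,70):
   t=np.radians(th); al=np.radians(104); c=(np.cos(al)-np.cos(t)**2)/np.sin(t)**2; phi=np.degrees(np.arccos(max(c,-1)))
   for psi in range(-180,180,30):
    for cam in (1,-1):
     R=Rt(t,np.radians(psi),cam)
     a=ik(np.array([*cup,45]),R,S)
     if a is None: continue
     b=ik(np.array([*tray,55]),R,[a]+S)
     if b is None: continue
     for sg in (1,-1):
      R2=R*Ro.from_euler("z",sg*phi,degrees=True)
      d=ik(np.array([*pan,195]),R2,[a]+S)
      if d is None: continue
      u=R2.apply(R.inv().apply([0,0,1]))
      print(th,psi,cam,sg,"mouth az",np.degrees(np.arctan2(u[1],u[0])).round(),"pick",a.round(2),"pour",d.round(2),"tray",b.round(2),flush=True)
E
timeout 500 python3 t3.py
```

```text
52 -180 1 1 mouth az 0.0 pick [-0.38  0.88  1.54 -0.29  1.59 -1.82] pour [-0.06  0.72  1.44 -0.05  1.88  1.52] tray [-0.39  1.13  0.93 -0.32  1.94 -1.93]
52 -180 1 -1 mouth az 0.0 pick [-0.38  0.88  1.54 -0.29  1.59 -1.82] pour [-0.06  0.72  1.44 -0.05  1.88  1.52] tray [-0.39  1.13  0.93 -0.32  1.94 -1.93]
52 -180 -1 1 mouth az 0.0 pick [-0.38  0.88  1.54 -0.29  1.59  1.33] pour [-0.06  0.72  1.44 -0.05  1.88 -1.62] tray [-0.39  1.13  0.93 -0.32  1.94  1.21]
52 -180 -1 -1 mouth az 0.0 pick [-0.38  0.88  1.54 -0.29  1.59  1.33] pour [-0.06  0.72  1.44 -0.05  1.88 -1.62] tray [-0.39  1.13  0.93 -0.32  1.94  1.21]
52 -150 1 1 mouth az 30.0 pick [-0.21  0.82  1.71 -0.57  1.4  -1.97] pour [ 0.11  0.68  1.52 -0.33  1.79  1.24] tray [-0.26  1.02  1.18 -0.59  1.66 -2.18]
52 -150 1 -1 mouth az 30.0 pick [-0.21  0.82  1.71 -0.57  1.4  -1.97] pour [ 0.11  0.68  1.52 -0.33  1.79  1.24] tray [-0.26  1.02  1.18 -0.59  1.66 -2.18]
52 -150 -1 1 mouth az 30.0 pick [-0.21  0.82  1.71 -0.57  1.4   1.17] pour [ 0.11  0.68  1.52 -0.33  1.79 -1.91] tray [-0.26  1.02  1.18 -0.59  1.66  0.96]
52 -150 -1 -1
[... 16076 characters left out ...]
0.44  0.79  1.55  0.6   1.89  0.02] tray [-0.68  1.32  0.71  0.45  2.26  2.  ]
70 150 1 1 mouth az 32.0 pick [-0.55  1.09  1.31 -0.03  1.97 -1.59] pour [-0.25  0.87  1.37  0.29  2.09  0.66] tray [-0.52  1.38  0.56 -0.    2.42 -1.57]
70 150 1 -1 mouth az -92.0 pick [-0.55  1.09  1.31 -0.03  1.97 -1.59] pour [-0.25  0.87  1.37  0.29  2.09  2.97] tray [-0.52  1.38  0.56 -0.    2.42 -1.57]
70 150 -1 1 mouth az 32.0 pick [-0.55  1.09  1.31 -0.03  1.97  1.55] pour [-0.25  0.87  1.37  0.29  2.09 -2.48] tray [-0.52  1.38  0.56 -0.    2.42  1.57]
70 150 -1 -1 mouth az -92.0 pick [-0.55  1.09  1.31 -0.03  1.97  1.55] pour [-0.25  0.87  1.37  0.29  2.09 -0.18] tray [-0.52  1.38  0.56 -0.    2.42  1.57]
```

```bash
cat > t4.py <<'E'
from sim6 import *
q0=np.array([-0.498,1.022,.061,-.036,1.989,1.521])
p0,R0=tool(q0)
def rep(q):
    p,R=tool(q); t=R.apply([0,0,1]); return f"th {tilt(q):.1f} psi {np.degrees(np.arctan2(t[1],t[0])):.0f} rel {np.degrees(np.arctan2(t[1],t[0])-q[0]):.0f} p {p.round(0)} tip {(p+173*t).round(0)} q {q.round(2)}"
for r_,z in ((700,550),(750,650),(800,650),(650,600),(800,750)):
    az=-.35; p=np.array([r_*np.cos(az),r_*np.sin(az),z])
    q=solve(q0,p,R0); 
    sp=3.0-q[5]; R=R0*Ro.from_euler("z",sp); q=solve(q,p,R)
    print("----",r_,z,rep(q))
    for k in range(4):
        q=call(q,[0,0,0],68,8); print(rep(q))
E
python3 t4.py
```

```text
---- 700 550 th 4.4 psi -54 rel -34 p [ 658. -240.  550.] tip [ 665. -251.  378.] q [-0.34  0.37  1.3  -0.04  1.41  3.  ]
th 17.7 psi 32 rel 60 p [ 631. -279.  533.] tip [ 675. -251.  368.] q [-0.48  0.33  1.4   0.28  1.26  3.02]
th 40.3 psi 30 rel 65 p [ 601. -300.  494.] tip [ 699. -244.  361.] q [-0.61  0.3   1.6   0.74  1.04  3.02]
th 61.4 psi 18 rel 55 p [ 583. -295.  438.] tip [ 727. -249.  355.] q [-0.66  0.31  1.83  1.39  0.82  3.02]
th 74.5 psi -0 rel 32 p [ 581. -267.  391.] tip [ 747. -268.  345.] q [-0.57  0.34  2.02  2.22  0.7   3.02]
---- 750 650 th 4.4 psi -54 rel -34 p [ 705. -257.  650.] tip [ 712. -268.  478.] q [-0.34  0.44  0.99 -0.04  1.65  3.  ]
th 8.3 psi 18 rel 43 p [ 681. -301.  643.] tip [ 705. -293.  472.] q [-0.44  0.41  1.05  0.1   1.57  3.02]
th 21.4 psi 30 rel 62 p [ 648. -337.  620.] tip [ 702. -305.  459.] q [-0.55  0.37  1.18  0.33  1.42  3.02]
th 40.9 psi 28 rel 67 p [ 611. -360.  577.] tip [ 711. -306.  446.] q [-0.68  0.32  1.39  0.7   1.2   3.02]
th 62.6 psi 19 rel 62 p [ 588. -360.  520.] tip [ 732. -308.  440.] q [-0.74  0.3   1.65  1.24  0.98 
[... 982 characters left out ...]
1.84  1.18  0.96  3.02]
th 73.4 psi 6 rel 47 p [ 515. -290.  414.] tip [ 680. -273.  365.] q [-0.71  0.26  2.06  1.9   0.83  3.02]
---- 800 750 th 4.4 psi -54 rel -34 p [ 751. -274.  750.] tip [ 759. -285.  578.] q [-0.34  0.59  0.55 -0.05  1.94  3.  ]
th 19.9 psi -134 rel -115 p [ 754. -313.  784.] tip [ 714. -356.  621.] q [-0.33  0.83  0.06 -0.45  2.35  3.02]
th 43.1 psi -146 rel -128 p [ 719. -322.  801.] tip [ 622. -389.  674.] q [-0.31  0.85  0.06 -1.04  2.47  3.02]
th 51.4 psi -155 rel -136 p [ 688. -336.  818.] tip [ 566. -394.  710.] q [-0.33  0.85  0.06 -1.3   2.54  3.02]
th 50.2 psi -158 rel -137 p [ 662. -355.  834.] tip [ 538. -405.  723.] q [-0.37  0.83  0.06 -1.3   2.56  3.02]
```

```bash
python3 -c "
from h import *
p=r.sense()['eef_pos']; t=np.array([278,620,610.]); d=(t-p)/np.linalg.norm(t-p)
delta(p+d*400,p+d*800,t); print((p+d*400).round(0))"
```

```text
[-0.3227 -0.234  -0.0332]
[-0.6455 -0.468  -0.0664]
[-0.9849 -0.714  -0.1013]
[ 657. -108.  604.]
```

carry_out --steps '[[[100,-0.04,-0.029,-0.004,0],[100,-0.08,-0.058,-0.008,0],[100,-0.12,-0.088,-0.012,0],[100,-0.16,-0.117,-0.017,0],[100,-0.2,-0.146,-0.021,-2],[100,-0.24,-0.175,-0.025,-4],[100,-0.28,-0.204,-0.029,-7],[100,-0.32,-0.233,-0.033,-10]]]'

```text
clock: 15.1
eef_pos: [678.3, -147.3, 601.9]
tcp_rot: [3.095, -0.058, -0.286]
contact_force: [0.5, 0.4, -0.2]
opening: 0.997
```

```bash
python3 st.py; python3 -c "
from h import *
p=r.sense()['eef_pos']; t=np.array([278,620,610.]); d=(t-p)/np.linalg.norm(t-p); print(np.linalg.norm(t-p))
delta(p+d*400,t)"
```

```text
15.1 [-0.203  0.342  1.229 -0.052  1.516  1.656] [ 678.3 -147.3  601.9] [ 3.095 -0.058 -0.286] [ 0.5  0.4 -0.2] 0.997
tilt 4.29 axis rad/lat 0.054 -0.052 jaw z 0.047 r 694.1
865.4499287754951
[-0.2768 -0.2868 -0.0334]
[-0.5989 -0.6206 -0.0724]
```

carry_out --steps '[[[100,-0.035,-0.036,-0.004,0],[100,-0.07,-0.072,-0.008,0],[100,-0.104,-0.108,-0.012,0],[100,-0.138,-0.143,-0.017,0],[100,-0.173,-0.179,-0.021,0],[100,-0.208,-0.215,-0.025,0],[100,-0.242,-0.251,-0.029,0],[100,-0.277,-0.287,-0.033,0]]]'

```text
clock: 15.9
eef_pos: [493.1, 207.1, 603.5]
tcp_rot: [3.093, -0.057, -0.286]
contact_force: [0.8, 1.2, 0.1]
opening: 1.0
```

```bash
python3 st.py; python3 -c "
from h import *
p=r.sense()['eef_pos']; t=np.array([278,620,610.]); d=(t-p)/np.linalg.norm(t-p); print(np.linalg.norm(t-p))
delta(p+d*400,t)"
```

```text
15.9 [ 0.418  0.075  1.556 -0.074  1.499  2.281] [493.1 207.1 603.5] [ 3.093 -0.057 -0.286] [0.8 1.2 0.1] 1.0
tilt 4.27 axis rad/lat 0.012 -0.073 jaw z 0.048 r 534.8
465.57565395407875
[-0.2766 -0.2868 -0.0352]
[-0.3219 -0.3338 -0.0409]
```

carry_out --steps '[[[100,-0.035,-0.036,-0.004,0],[100,-0.07,-0.072,-0.008,0],[100,-0.104,-0.108,-0.012,0],[100,-0.138,-0.143,-0.017,0],[100,-0.173,-0.179,-0.021,0],[100,-0.208,-0.215,-0.025,0],[100,-0.242,-0.251,-0.029,0],[100,-0.28,-0.29,-0.033,0]]]'

```text
clock: 16.7
eef_pos: [307.8, 562.0, 604.7]
tcp_rot: [3.091, -0.056, -0.286]
contact_force: [0.8, 0.6, 0.2]
opening: 1.002
```

```bash
python3 st.py
cat > t5.py <<'E'
from sim6 import *
from t4 import rep
from h import r
q=r.sense()["qpos"]
for k in range(5):
    q=call(q,[0,0,0],68,8); print(rep(q))
E
sed -i 's/^for r_,z/if __name__=="__main__":\n  for r_,z/; ' t4.py
python3 - <<'E'
L=open('t4.py').read().split('\n'); i=[k for k,l in enumerate(L) if l.startswith('  for r_')][0]
open('t4.py','w').write('\n'.join(L[:i+1]+['  '+l for l in L[i+1:]]))
E
python3 t5.py
```

```text
16.7 [ 1.085  0.274  1.314 -0.065  1.591  2.942] [307.8 562.  604.7] [ 3.091 -0.056 -0.286] [0.8 0.6 0.2] 1.002
tilt 4.35 axis rad/lat -0.038 -0.065 jaw z 0.051 r 640.7
th 6.2 psi 137 rel 84 p [362. 519. 596.] tip [349. 532. 424.] q [0.93 0.25 1.37 0.11 1.51 3.02]
th 21.1 psi 123 rel 79 p [403. 468. 567.] tip [369. 520. 405.] q [0.76 0.22 1.49 0.37 1.38 3.02]
th 39.9 psi 113 rel 78 p [422. 422. 516.] tip [379. 524. 383.] q [0.61 0.2  1.68 0.74 1.2  3.02]
th 59.2 psi 100 rel 71 p [417. 398. 445.] tip [390. 544. 356.] q [0.52 0.23 1.91 1.24 1.03 3.02]
th 73.3 psi 85 rel 52 p [389. 397. 368.] tip [405. 562. 318.] q [0.56 0.31 2.14 1.91 0.93 3.02]
```

carry_out --steps '[[[100,0,0,0,68],[100,0,0,0,68],[100,0,0,0,68],[100,0,0,0,68],[100,0,0,0,68],[100,0,0,0,68],[100,0,0,0,68],[100,0,0,0,68]]]'

```text
clock: 17.5
eef_pos: [423.7, 434.4, 570.0]
tcp_rot: [-3.095, 0.191, -0.724]
contact_force: [0.2, -1.1, 0.5]
opening: 0.999
```

```bash
python3 st.py; python3 t5.py
```

```text
17.5 [0.741 0.207 1.477 0.197 1.433 3.017] [423.7 434.4 570. ] [-3.095  0.191 -0.724] [ 0.2 -1.1  0.5] 0.999
tilt 11.26 axis rad/lat 0.027 0.193 jaw z -0.046 r 606.8
th 28.6 psi 112 rel 80 p [451. 378. 531.] tip [419. 455. 379.] q [0.56 0.18 1.63 0.51 1.28 3.02]
th 48.3 psi 101 rel 76 p [455. 340. 469.] tip [431. 467. 354.] q [0.42 0.19 1.84 0.95 1.1  3.02]
th 65.4 psi 86 rel 64 p [437. 330. 391.] tip [448. 487. 319.] q [0.39 0.26 2.07 1.54 0.95 3.02]
th 75.3 psi 69 rel 40 p [400. 341. 318.] tip [461. 497. 274.] q [0.51 0.37 2.28 2.29 0.96 3.02]
th 74.9 psi 45 rel 1 p [374. 366. 316.] tip [492. 485. 271.] q [0.77 0.34 2.33 3.12 0.84 3.02]
```

carry_out --steps '[[[100,0,0,0,68],[100,0,0,0,68],[100,0,0,0,68],[100,0,0,0,68],[100,0,0,0,68],[100,0,0,0,68],[100,0,0,0,68],[100,0,0,0,68]]]'

```text
clock: 18.3
eef_pos: [468.8, 290.7, 471.4]
tcp_rot: [-3.141, 0.526, -1.256]
contact_force: [0.3, 0.2, -0.2]
opening: 0.999
```

```bash
python3 st.py; python3 t5.py
```

```text
18.3 [0.398 0.175 1.771 0.565 1.206 3.016] [468.8 290.7 471.4] [-3.141  0.526 -1.256] [ 0.3  0.2 -0.2] 0.999
tilt 30.12 axis rad/lat 0.042 0.5 jaw z -0.0 r 551.6
th 49.2 psi 92 rel 77 p [464. 257. 405.] tip [458. 388. 292.] q [0.27 0.21 1.98 1.04 1.03 3.02]
th 63.3 psi 76 rel 61 p [437. 254. 323.] tip [476. 404. 245.] q [0.26 0.31 2.21 1.69 0.9  3.02]
th 70.4 psi 58 rel 36 p [393. 261. 248.] tip [480. 398. 190.] q [0.39 0.48 2.4  2.44 1.02 3.02]
th 74.1 psi 42 rel 11 p [375. 262. 225.] tip [499. 373. 177.] q [0.55 0.58 2.47 2.95 1.21 3.02]
th 61.6 psi 21 rel -25 p [369. 290. 268.] tip [512. 343. 186.] q [0.8  0.35 2.4  3.74 0.73 3.02]
```

```bash
cat > t6.py <<'E'
from sim6 import *
from t4 import rep
from h import r
q0=r.sense()["qpos"]
for sh in ([0,0,0],[-.1,0,-.17],[-.05,0,-.09]):
    q=q0
    for n in (4,4,4): q=call(q,sh,68,4); print(sh,rep(q))
E
sed -i 's/call(q,sh,68,4)/call(q0,sh,68,n)/; s/(4,4,4)/(6,8)/' t6.py; python3 t6.py
```

```text
[0, 0, 0] th 46.3 psi 97 rel 81 p [467. 258. 419.] tip [453. 382. 299.] q [0.28 0.2  1.93 0.94 1.08 3.02]
[0, 0, 0] th 49.2 psi 92 rel 77 p [464. 257. 405.] tip [458. 388. 292.] q [0.27 0.21 1.98 1.04 1.03 3.02]
[-0.1, 0, -0.17] th 43.8 psi 99 rel 92 p [476. 173. 522.] tip [457. 292. 397.] q [0.12 0.09 1.81 0.78 1.36 3.02]
[-0.1, 0, -0.17] th 46.0 psi 96 rel 92 p [472. 161. 509.] tip [458. 285. 389.] q [0.08 0.08 1.86 0.83 1.33 3.02]
[-0.05, 0, -0.09] th 45.4 psi 99 rel 87 p [474. 219. 491.] tip [456. 341. 369.] q [0.2  0.12 1.85 0.85 1.25 3.02]
[-0.05, 0, -0.09] th 48.3 psi 95 rel 84 p [471. 217. 474.] tip [459. 345. 359.] q [0.19 0.13 1.9  0.92 1.2  3.02]
```

carry_out --steps '[[[100,-0.05,0,-0.09,68],[100,-0.05,0,-0.09,68],[100,-0.05,0,-0.09,68],[100,-0.05,0,-0.09,68],[100,-0.05,0,-0.09,68],[100,-0.05,0,-0.09,68],[100,-0.05,0,-0.09,68],[100,-0.05,0,-0.09,68]]]'

```text
clock: 19.1
eef_pos: [447.3, 159.5, 390.0]
tcp_rot: [2.746, 0.753, -2.055]
contact_force: [0.1, -0.1, 0.4]
opening: 1.001
```

```bash
python3 st.py; python3 t6.py;  python3 - <<'E'
from h import *
s=r.sense(); R=Rn.from_euler("xyz",s["tcp_rot"]).as_matrix(); t=R[:,2]; print("psi",np.degrees(np.arctan2(t[1],t[0])), t)
E
```

```text
19.1 [0.073 0.18  2.05  0.95  1.14  3.017] [447.3 159.5 390. ] [ 2.746  0.753 -2.055] [ 0.1 -0.1  0.4] 1.001
tilt 47.66 axis rad/lat 0.007 0.739 jaw z 0.281 r 474.9
[0, 0, 0] th 59.7 psi 81 rel 80 p [425. 149. 316.] tip [450. 296. 229.] q [0.01 0.29 2.23 1.38 1.05 3.02]
[0, 0, 0] th 60.4 psi 77 rel 76 p [416. 152. 293.] tip [450. 298. 207.] q [0.02 0.33 2.28 1.49 1.01 3.02]
[-0.1, 0, -0.17] th 60.2 psi 82 rel 95 p [438.  52. 373.] tip [458. 201. 287.] q [-0.22  0.22  2.14  1.14  1.27  3.02]
[-0.1, 0, -0.17] th 61.4 psi 79 rel 92 p [428.  51. 349.] tip [457. 201. 267.] q [-0.23  0.24  2.2   1.2   1.22  3.02]
[-0.05, 0, -0.09] th 60.8 psi 82 rel 89 p [438.  95. 363.] tip [460. 244. 279.] q [-0.12  0.23  2.17  1.22  1.19  3.02]
[-0.05, 0, -0.09] th 62.0 psi 78 rel 85 p [430. 100. 338.] tip [461. 249. 257.] q [-0.12  0.26  2.22  1.32  1.14  3.02]
psi 93.65296630595462 [-0.04709384  0.73765285 -0.67353578]
```

carry_out --steps '[[[100,-0.08,0.034,-0.08,68],[100,-0.08,0.034,-0.08,68],[100,-0.08,0.034,-0.08,68],[100,-0.08,0.034,-0.08,68],[100,-0.08,0.034,-0.08,68]]]'

```text
clock: 19.6
eef_pos: [397.5, 109.2, 326.7]
tcp_rot: [2.269, 0.691, -2.756]
contact_force: [0.1, -0.6, -0.1]
opening: 0.998
```

```bash
cat >> st.py <<'E'
print("psi",np.degrees(np.arctan2(t[1],t[0])).round(1),"R2",R[2].round(3))
E
python3 st.py
```

```text
19.6 [-0.101  0.249  2.263  1.251  1.156  3.017] [397.5 109.2 326.7] [ 2.269  0.691 -2.756] [ 0.1 -0.6 -0.1] 0.998
tilt 60.29 axis rad/lat 0.005 0.869 jaw z 0.59 r 412.2
psi 83.9 R2 [-0.637  0.59  -0.496]
```

```bash
cat > t7.py <<'E'
from sim6 import *
from h import r, delta
st=r.sense(); q=st["qpos"]; p0,R0=tool(q); print(p0-st["eef_pos"])
def path(q,pts,spins,n=8):
    p,R=tool(q)
    for pt,sp in zip(pts,spins):
        Rg=R*Ro.from_euler("z",sp,degrees=True)
        qn=solve(q,np.array(pt,float),Rg); pp,RR=tool(qn)
        print(pt,sp,"err",np.linalg.norm(pp-pt).round(1),(RR.inv()*Rg).magnitude().round(3),qn.round(2)); q=qn
    return q
if __name__=="__main__":
    pts=[(397,0,340),(395,-100,345),(393,-200,345),(391,-300,345),(390,-400,340),(389,-512,330),(389,-512,191)]
    path(q,pts,[-30,-60,-100,-130,-160,-190,-222.8])
    delta((393,-260,345),(389,-512,330),(389,-512,200))
E
python3 t7.py
```

```text
[-0.25892214 -1.69938734  0.01061333]Traceback (most recent call last):
  File "t7.py", line 13, in <module>
    path(q,pts,[-30,-60,-100,-130,-160,-190,-222.8])
    ~~~~^^^^^^^^^^^^^^^^^^^^^^^^^^^^^^^^^^^^^^^^^^^^
  File "t7.py", line 9, in path
    print(pt,sp,"err",np.linalg.norm(pp-pt).round(1),(RR.inv()*Rg).magnitude().round(3),qn.round(2)); q=qn
                                                     ^^^^^^^^^^^^^^^^^^^^^^^^^^^^^^^
AttributeError: 'float' object has no attribute 'round'
```

```bash
sed -i 's/(RR.inv()\*Rg).magnitude().round(3)/round(float((RR.inv()*Rg).magnitude()),3)/' t7.py; python3 t7.py
```

```text
[-0.25892214 -1.69938734  0.01061333]
(397, 0, 340) -30 err 0.0 0.0 [-0.37  0.25  2.21  1.05  1.32  2.47]
(395, -100, 345) -60 err 0.0 0.0 [-0.58  0.3   2.12  0.89  1.46  1.91]
(393, -200, 345) -100 err 0.0 0.0 [-0.74  0.37  1.99  0.77  1.58  1.17]
(391, -300, 345) -130 err 0.0 0.0 [-0.87  0.46  1.84  0.68  1.69  0.62]
(390, -400, 340) -160 err 0.0 0.0 [-0.97  0.57  1.66  0.62  1.79  0.08]
(389, -512, 330) -190 err 0.0 0.0 [-1.05  0.71  1.42  0.57  1.91 -0.45]
(389, -512, 191) -222.8 err 0.0 0.0 [-1.05  0.88  1.45  0.54  1.75 -1.13]
[ 0.0985 -0.1383 -0.3284]
[ 0.184  -0.2483 -0.539 ]
[ 0.2668 -0.325  -0.4745]
```

Feasible throughout, so I'm moving.

carry_out --steps '[[[100,0.005,-0.02,-0.045,-8.5],[100,0.018,-0.036,-0.085,-17],[100,0.031,-0.054,-0.13,-25.5],[100,0.045,-0.072,-0.173,-34],[100,0.058,-0.09,-0.215,-42.5],[100,0.072,-0.107,-0.255,-51],[100,0.085,-0.123,-0.292,-59.5],[100,0.0985,-0.138,-0.328,-68]]]'

```text
clock: 20.4
eef_pos: [392.1, -261.3, 343.8]
tcp_rot: [-2.496, 0.903, -0.912]
contact_force: [1.1, 0.1, -0.6]
opening: 0.999
```

```bash
python3 st.py; python3 -c "
from h import *
delta((389,-512,330),(389,-512,220))"
```

```text
20.4 [-0.828  0.43   1.901  0.713  1.646  1.705] [ 392.1 -261.3  343.8] [-2.496  0.903 -0.912] [ 1.1  0.1 -0.6] 0.999
tilt 60.34 axis rad/lat -0.574 0.652 jaw z -0.373 r 471.2
psi 83.9 R2 [-0.785 -0.373 -0.495]
[ 0.1324  0.037  -0.2101]
[ 0.2188  0.078  -0.1557]
```

carry_out --steps '[[[100,0.026,0.007,-0.042,-8.5],[100,0.053,0.015,-0.084,-17],[100,0.079,0.022,-0.126,-25.5],[100,0.106,0.03,-0.168,-34],[100,0.132,0.037,-0.21,-42.5],[100,0.165,0.052,-0.19,-51],[100,0.19,0.065,-0.17,-59.5],[100,0.2,0.07,-0.165,-68]]]'

```text
clock: 21.2
eef_pos: [387.2, -508.7, 236.7]
tcp_rot: [-2.084, -0.052, -0.075]
contact_force: [-1.4, 0.3, 0.5]
opening: 0.999
```

carry_out --steps '[[[100,0,0,0,-8.5],[100,0,0,0,-17],[100,0,0,0,-25.5],[100,0,0,0,-34],[100,0,0,0,-42.5],[100,0,0,0,-51],[100,0,0,0,-59.5],[100,0,0,0,-68]]]'

```text
clock: 22.0
eef_pos: [386.8, -508.2, 235.0]
tcp_rot: [-2.63, -0.975, 0.872]
contact_force: [0.7, -0.3, -0.5]
opening: 0.999
```

```bash
python3 st.py
python3 - <<'E'
from h import *
w=wcam(); save(w,"w20.png")
s=cam("scene"); save(s,"s20.png")
c=[]
for k in (0,80): print(proj(w,[(415,-266,k)]))
E
```

```text
22.0 [-1.057  0.818  1.458  0.545  1.798 -0.781] [ 386.8 -508.2  235. ] [-2.63  -0.975  0.872] [ 0.7 -0.3 -0.5] 0.999
tilt 60.72 axis rad/lat -0.711 0.505 jaw z -0.274 r 638.6
psi 84.1 R2 [ 0.828 -0.274 -0.489]
[[346.35605997 248.46466736]]
[[329.16022832 206.52508487]]
```

Run:
```python
from h import *
from scipy.optimize import least_squares
w=wcam(); save(w,"w20z.png",280,170,400,290,5)
print(onz(w,334.5,214.5,80))
for xy in ((415,-266),(417,-270),(420,-274)):
    a=proj(w,[(xy[0]+34*np.cos(t),xy[1]+34*np.sin(t),80) for t in np.linspace(0,6.28,60)])
    b=proj(w,[(xy[0]+28*np.cos(t),xy[1]+28*np.sin(t),0) for t in np.linspace(0,6.28,60)])
    print(xy,a.min(0).round(1),a.max(0).round(1),b.max(0).round(1))
```

```text
[ 416.931131   -277.68804684   80.        ]
(415, -266) [296.1 180.8] [364.2 236.6] [370.5 270.6]
(417, -270) [298.8 182.5] [367.7 239.2] [373.5 273. ]
(420, -274) [302.4 183.9] [372.4 241.5] [377.4 275.2]
```

```bash
python3 -c "
from h import *
delta((392.2,-501.9,174.6))"
```

```text
[-0.0454  0.0204  0.0357]
```

carry_out --steps '[[[100,-0.02,0.009,0.015,-8],[100,-0.035,0.016,0.028,-14],[100,-0.0454,0.0204,0.0357,-18.3],[100,-0.0454,0.0204,0.0357,-18.3]]]'

```text
clock: 22.55
eef_pos: [391.7, -500.9, 172.1]
tcp_rot: [-3.113, -1.062, 1.437]
contact_force: [-0.3, 0.5, 0.4]
opening: 1.0
```

```bash
python3 st.py
python3 - <<'E'
from h import *
w=wcam(); save(w,"w21.png")
s=r.sense(); R=Rn.from_euler("xyz",s["tcp_rot"]).as_matrix(); print(R.round(3))
for y in (-270,-274):
    xy=(416,y); a=proj(w,[(xy[0]+34*np.cos(t),xy[1]+34*np.sin(t),80) for t in np.linspace(0,6.28,60)])
    b=proj(w,[(xy[0]+28*np.cos(t),xy[1]+28*np.sin(t),0) for t in np.linspace(0,6.28,60)])
    print(xy,a.min(0).round(1),a.max(0).round(1),b.max(0).round(1))
delta(np.array((416,-272,45))-155*R[:,2])
E
```

```text
22.55 [-1.046  0.899  1.466  0.544  1.721 -1.126] [ 391.7 -500.9  172.1] [-3.113 -1.062  1.437] [-0.3  0.5  0.4] 1.0
tilt 60.87 axis rad/lat -0.708 0.512 jaw z -0.014 r 635.9
psi 84.2 R2 [ 0.873 -0.014 -0.487]
[[ 0.066  0.994  0.089]
 [ 0.483 -0.11   0.869]
 [ 0.873 -0.014 -0.488]]
(416, -270) [277.8 142. ] [365.3 200.1] [350.8 254. ]
(416, -274) [277.8 144.7] [366.5 204.4] [351.5 257.8]
[0.0003 0.0005 0.109 ]
```

carry_out --steps '[[[100,0,0.0005,0.03,0.8],[100,0,0.0005,0.06,0.8],[100,0,0.0005,0.09,0.8],[100,0,0.0005,0.109,0.8],[100,0,0.0005,0.109,0.8],[55,0,0.0005,0.109,0.8],[55,0,0.0005,0.109,0.8],[55,0,0.0005,0.109,0.8]]]' --squeeze 45

```text
clock: 23.4
eef_pos: [402.4, -408.2, 121.7]
tcp_rot: [-3.089, -1.06, 1.406]
contact_force: [0.2, -2.1, 6.8]
opening: 0.734
```

```bash
python3 st.py
python3 - <<'E'
from h import *
w=wcam(); save(w,"w22.png")
s=cam("scene"); save(s,"s22.png",160,150,300,260,5)
E
```

```text
23.4 [-0.964  0.904  1.639  0.606  1.541 -1.164] [ 402.4 -408.2  121.7] [-3.089 -1.06   1.406] [ 0.2 -2.1  6.8] 0.734
tilt 60.79 axis rad/lat -0.661 0.57 jaw z -0.026 r 573.2
psi 84.0 R2 [ 0.872 -0.026 -0.488]
```

```bash
cat > t8.py <<'E'
from h import *
from sim6 import solve,tool,Ro
Rg=Rn.from_euler("xyz",[-3.089,-1.06,1.406])
def cupg(phi,P,lipz):
    u=(Rg*Rn.from_euler("z",phi,degrees=True)*Rg.inv()).apply([0,0,1])
    dn=np.array([0,0,-1])+u[2]*u; dn/=np.linalg.norm(dn)
    g=np.array([P[0],P[1],lipz])-35*u-34*dn
    return u,g
if __name__=="__main__":
    t=Rg.apply([0,0,1]); q=r.sense()["qpos"]
    for phi in (60,90,105,120,135,148,160):
        u,g=cupg(phi,(488,-35),150); p=g-155*t
        qn=solve(q,p,Rg*Ro.from_euler("z",phi,degrees=True)); q=qn
        print(phi,"alpha",np.degrees(np.arccos(u[2])).round(0),"az",np.degrees(np.arctan2(u[1],u[0])).round(0),"g",g.round(0),"tcp",p.round(0),"err",np.linalg.norm(tool(qn)[0]-p).round(1),qn.round(2))
E
python3 t8.py; python3 -c "
from h import *
delta((402,-408,260),(402,-408,310))"
```

```text
60 alpha 52.0 az -22.0 g [443. -17. 155.] tcp [ 429. -152.  231.] err 0.0 [-0.63  0.58  2.03  0.88  1.37 -0.03]
90 alpha 76.0 az -32.0 g [452. -13. 175.] tcp [ 438. -147.  250.] err 0.0 [-0.61  0.55  2.02  0.89  1.39  0.54]
105 alpha 88.0 az -38.0 g [460. -12. 183.] tcp [ 445. -147.  258.] err 0.0 [-0.6   0.54  2.01  0.89  1.4   0.82]
120 alpha 98.0 az -46.0 g [467. -13. 189.] tcp [ 453. -148.  264.] err 0.0 [-0.59  0.53  1.99  0.9   1.41  1.1 ]
135 alpha 107.0 az -56.0 g [475. -16. 193.] tcp [ 461. -150.  269.] err 0.0 [-0.59  0.53  1.97  0.9   1.42  1.38]
148 alpha 114.0 az -66.0 g [481. -19. 195.] tcp [ 466. -153.  271.] err 0.0 [-0.59  0.53  1.96  0.9   1.43  1.61]
160 alpha 119.0 az -76.0 g [485. -21. 197.] tcp [ 470. -155.  272.] err 0.0 [-0.59  0.54  1.95  0.9   1.43  1.83]
[ 0.1207 -0.0039 -0.0674]
[ 0.1644 -0.0052 -0.0918]
```

carry_out --steps '[[[55,0.025,-0.001,-0.014,0],[55,0.06,-0.002,-0.034,0],[55,0.095,-0.003,-0.053,0],[55,0.13,-0.004,-0.073,0],[55,0.155,-0.005,-0.087,0]]]'

```text
clock: 24.0
eef_pos: [401.8, -409.4, 302.5]
tcp_rot: [-3.092, -1.057, 1.408]
contact_force: [-0.3, -0.5, -2.8]
opening: 0.736
```

```bash
python3 st.py; python3 -c "
from h import *
w=wcam(); save(w,'w23.png')
delta((423,-280,300),(444,-150,290))"
```

```text
24.0 [-0.966  0.638  1.638  0.617  1.757 -1.013] [ 401.8 -409.4  302.5] [-3.092 -1.057  1.408] [-0.3 -0.5 -2.8] 0.736
tilt 60.63 axis rad/lat -0.66 0.569 jaw z -0.024 r 573.6
psi 83.9 R2 [ 0.871 -0.024 -0.491]
[0.0593 0.0051 0.1176]
[0.1154 0.0106 0.237 ]
```

Cup held with the balls inside. I'm moving over the pan, with a partial spin to about 64° (cup tipped about 55°).

carry_out --steps '[[[55,0.01,0.001,0.02,4],[55,0.025,0.002,0.055,12],[55,0.043,0.004,0.09,20],[55,0.06,0.005,0.125,29],[55,0.078,0.007,0.16,38],[55,0.095,0.009,0.195,47],[55,0.109,0.01,0.225,56],[55,0.115,0.0106,0.237,64]]]'

```text
clock: 24.85
eef_pos: [443.9, -148.4, 289.6]
tcp_rot: [-2.13, -0.38, 0.121]
contact_force: [0.2, 0.8, -1.7]
opening: 0.727
```

```bash
python3 st.py; python3 -c "
from h import *
w=wcam(); save(w,'w24.png'); s=cam('scene'); save(s,'s24.png',200,120,340,240,5)
delta((439,-150,268),(446,-150,268),(454,-151,268),(462,-153,271))"
```

```text
24.85 [-0.606  0.478  2.     0.88   1.439  0.136] [ 443.9 -148.4  289.6] [-2.13  -0.38   0.121] [ 0.2  0.8 -1.7] 0.727
tilt 60.5 axis rad/lat -0.417 0.764 jaw z -0.787 r 468.0
psi 83.9 R2 [ 0.371 -0.787 -0.492]
[-0.0128  0.0156  0.0095]
[-0.0064  0.0183  0.0102]
[0.0008 0.0218 0.01  ]
[0.0091 0.0234 0.0076]
```

```bash
python3 -c "
from h import *
delta((438,-152,270),(444,-152,267),(452,-153,267),(459,-155,271))"
```

```text
[-0.0132  0.0146  0.0067]
[-0.0088  0.0193  0.0087]
[-0.0016  0.0228  0.0086]
[0.0061 0.0233 0.0056]
```

carry_out --steps '[[[55,-0.007,0.007,0.003,8.5],[55,-0.013,0.013,0.006,17],[55,-0.0132,0.0146,0.0067,25.5],[55,-0.0088,0.019,0.0087,34],[55,-0.006,0.021,0.0087,42.5],[55,-0.0016,0.0228,0.0086,51],[55,0.002,0.0233,0.007,59.5],[55,0.006,0.0233,0.0056,68]]]'

```text
clock: 25.75
eef_pos: [459.3, -156.5, 271.0]
tcp_rot: [-2.228, 0.63, -0.535]
contact_force: [1.5, 0.0, -2.5]
opening: 0.734
```

```bash
python3 st.py; python3 -c "
from h import *
w=wcam(); save(w,'w25.png'); s=cam('scene'); save(s,'s25.png',240,120,340,240,6)"
```

```text
25.75 [-0.602  0.528  1.968  0.885  1.424  1.309] [ 459.3 -156.5  271. ] [-2.228  0.63  -0.535] [ 1.5  0.  -2.5] 0.734
tilt 60.42 axis rad/lat -0.412 0.766 jaw z -0.64 r 485.2
psi 83.8 R2 [-0.589 -0.64  -0.494]
```

```bash
python3 -c "
from h import *
delta((465,-157,273))"
```

```text
[ 0.003  -0.0049 -0.0009]
```

carry_out --steps '[[[55,0,0,0,3],[55,0.001,-0.002,0,7],[55,0.002,-0.004,-0.001,11],[55,0.003,-0.005,-0.001,15],[55,0.003,-0.005,-0.001,15],[55,0.003,-0.005,-0.001,15]]]'

```text
clock: 26.45
eef_pos: [465.0, -157.6, 273.2]
tcp_rot: [-2.378, 0.818, -0.761]
contact_force: [-0.5, 0.5, -1.0]
opening: 0.734
```

```bash
python3 st.py; python3 -c "
from h import *
w=wcam(); save(w,'w26.png'); s=cam('scene'); save(s,'s26.png',240,120,340,240,6)"
```

```text
26.45 [-0.598  0.53   1.956  0.888  1.428  1.571] [ 465.  -157.6  273.2] [-2.378  0.818 -0.761] [-0.5  0.5 -1. ] 0.734
tilt 60.4 axis rad/lat -0.408 0.768 jaw z -0.473 r 490.9
psi 83.7 R2 [-0.73  -0.473 -0.494]
```

Run:
```python
from h import *
print(r.sense()["clock"])
s=cam('scene'); t=cam('top'); s2=cam('scene'); print(r.sense()["clock"])
for i,c in (("s27",s),("s27b",s2)):
    save(c,i+".png",200,180,360,290,5)
save(t,"t27.png",300,150,500,300,4)
```

```text
26.55
26.7
```

Run:
```python
from h import *
s=cam('scene'); s2=s
save(s,"s28.png",200,180,360,290,5)
for u,v in ((308,262),(291,270)): print(onz(s,200+u/5-.5,180+v/5-.5,11))
delta((440,-220,320),(386,-466,250))
S=r.sense(); Rg=Rn.from_euler("xyz",[-3.089,-1.06,1.406]); Rc=Rn.from_euler("xyz",S["tcp_rot"]); print((Rc.inv()*Rg).as_rotvec()*57.3)
```

```text
[ 534.40802521 -197.92377343   11.        ]
[ 534.81406685 -210.88433652   11.        ]
[-0.0169  0.0106 -0.0798]
[ 0.1238  0.1328 -0.263 ]
[ 5.37892095e-01 -1.37146227e-01 -1.45792279e+02]
```

carry_out --steps '[[[55,-0.008,0.005,-0.04,-8.5],[55,-0.017,0.011,-0.08,-17],[55,0,0.026,-0.103,-25.5],[55,0.018,0.042,-0.127,-34],[55,0.037,0.058,-0.152,-42.5],[55,0.055,0.073,-0.175,-51],[55,0.075,0.09,-0.2,-59.5],[55,0.095,0.107,-0.226,-68]]]'

```text
clock: 27.55
eef_pos: [397.3, -417.1, 264.5]
tcp_rot: [-2.095, -0.167, -0.012]
contact_force: [0.8, 0.7, -1.4]
opening: 0.734
```

```bash
python3 st.py
python3 - <<'E'
from h import *
s=cam('scene'); t=cam('top'); w=wcam(); save(w,"w29.png")
save(s,"s29.png",180,130,360,270,4); save(t,"t29.png",300,150,500,300,4)
delta((386,-466,200))
S=r.sense(); Rg=Rn.from_euler("xyz",[-3.089,-1.06,1.406]); Rc=Rn.from_euler("xyz",S["tcp_rot"]); print((Rc.inv()*Rg).as_rotvec()*57.3)
E
```

```text
27.55 [-0.978  0.692  1.639  0.603  1.712  0.299] [ 397.3 -417.1  264.5] [-2.095 -0.167 -0.012] [ 0.8  0.7 -1.4] 0.734
tilt 60.43 axis rad/lat -0.665 0.561 jaw z -0.854 r 576.0
psi 83.8 R2 [ 0.167 -0.854 -0.494]
[-0.0205  0.0777 -0.0115]
[ 4.97496199e-01  7.21301483e-02 -7.78216718e+01]
```

carry_out --steps '[[[55,-0.003,0.012,-0.002,-8.5],[55,-0.006,0.023,-0.003,-17],[55,-0.009,0.034,-0.005,-25.5],[55,-0.012,0.045,-0.007,-34],[55,-0.015,0.056,-0.008,-42.5],[55,-0.017,0.066,-0.01,-51],[55,-0.0205,0.0777,-0.0115,-59.5],[55,-0.0205,0.0777,-0.0115,-68]]]'

```text
clock: 28.5
eef_pos: [386.0, -465.4, 199.1]
tcp_rot: [-2.813, -1.023, 1.081]
contact_force: [0.2, 0.1, -0.4]
opening: 0.734
```

```bash
python3 st.py
python3 - <<'E'
from h import *
t=cam('top'); save(t,"t30.png",300,150,500,300,4)
delta((386,-466,150),(386,-466,123))
S=r.sense(); Rg=Rn.from_euler("xyz",[-3.089,-1.06,1.406]); Rc=Rn.from_euler("xyz",S["tcp_rot"]); print((Rc.inv()*Rg).as_rotvec()*57.3)
E
```

```text
28.5 [-1.029  0.822  1.558  0.56   1.692 -0.942] [ 386.  -465.4  199.1] [-2.813 -1.023  1.081] [ 0.2  0.1 -0.4] 0.734
tilt 60.48 axis rad/lat -0.692 0.528 jaw z -0.168 r 604.6
psi 83.7 R2 [ 0.854 -0.168 -0.493]
[-0.0429  0.008   0.0238]
[-0.066   0.0123  0.0371]
[ 0.29933116  0.25823819 -9.04138281]
```

carry_out --steps '[[[55,-0.02,0.004,0.011,-5],[55,-0.0429,0.008,0.0238,-9],[55,-0.058,0.011,0.033,-9],[55,-0.066,0.0123,0.037,-9],[55,-0.066,0.0123,0.037,-9],[100,-0.066,0.0123,0.037,-9],[100,-0.066,0.0123,0.037,-9],[100,-0.066,0.0123,0.037,-9]]]'

```text
clock: 29.35
eef_pos: [386.2, -466.2, 123.6]
tcp_rot: [-3.093, -1.054, 1.404]
contact_force: [-1.4, 0.7, -0.6]
opening: 1.004
```

```bash
python3 st.py
python3 - <<'E'
from h import *
w=wcam(); save(w,"w31.png")
t=cam('top')
print("ball",onz(t,300+385/4-.5,150+260/4-.5,11))
E
```

```text
29.35 [-1.03   0.933  1.543  0.556  1.61  -1.159] [ 386.2 -466.2  123.6] [-3.093 -1.054  1.404] [-1.4  0.7 -0.6] 1.004
tilt 60.45 axis rad/lat -0.692 0.527 jaw z -0.024 r 605.3
psi 83.7 R2 [ 0.87  -0.024 -0.493]
ball [ 538.89507685 -231.92606969   11.        ]
```

```bash
cat > t9.py <<'E'
from sim6 import *
from t4 import rep
from h import r
q0=r.sense()["qpos"]; p0,R0=tool(q0); 
import itertools
for P in ((380,-540,350),(380,-540,500),(450,-400,450),(550,-300,450),(550,-100,450),(500,100,450),(600,-300,600),(400,-200,450)):
  for sg in (-1,1):
    q=solve(q0,np.array(P,float),R0); 
    for it in range(12):
        p,R=tool(q); d=sg*3.0-q[5]
        if abs(d)<.02: break
        d=np.clip(d,-.6,.6); q=solve(q,np.array(P,float),R*Ro.from_euler("z",d))
    o=[]
    for k in range(5):
        q=call(q,[0,0,0],sg*68,8); o.append(round(float(tilt(q)),0))
    print(P,sg,o,rep(q))
E
python3 t9.py
```

```text
(380, -540, 350) -1 [69.0, 81.0, 92.0, 101.0, 100.0] th 99.7 psi 139 rel 193 p [ 470. -733.  558.] tip [ 342. -620.  587.] q [-0.96  1.24  0.11  3.69  2.69 -3.02]
(380, -540, 350) 1 [59.0, 59.0, 62.0, 70.0, 83.0] th 83.3 psi 144 rel 211 p [ 206. -683.  397.] tip [  67. -582.  377.] q [-1.16  0.85  1.14 -0.84  2.39  3.02]
(380, -540, 500) -1 [74.0, 79.0, 90.0, 92.0, 89.0] th 89.0 psi 149 rel 204 p [ 391. -695.  663.] tip [ 243. -605.  660.] q [-0.97  0.92  0.48  4.39  2.69 -3.02]
(380, -540, 500) 1 [57.0, 62.0, 77.0, 83.0, 75.0] th 74.6 psi 141 rel 206 p [ 269. -749.  631.] tip [ 140. -643.  585.] q [-1.14  0.89  0.51 -1.3   2.69  3.02]
(450, -400, 450) -1 [66.0, 76.0, 82.0, 92.0, 90.0] th 89.9 psi 143 rel 185 p [ 572. -538.  753.] tip [ 435. -433.  753.] q [-0.74  1.02  0.11  3.34  2.69 -3.02]
(450, -400, 450) 1 [60.0, 61.0, 63.0, 64.0, 66.0] th 65.7 psi 108 rel 177 p [ 180. -443.  306.] tip [ 131. -293.  235.] q [-1.2   0.6   1.75  0.05  1.94  3.02]
(550, -300, 450) -1 [61.0, 67.0, 74.0, 89.0, 92.0] th 92.1 psi 146 rel 175 p [ 690. -371.  770.] tip [ 547. -274.  776.] q [-0.51  1.03
[... 711 characters left out ...]
 p [113. 115. 139.] tip [229. 232. 191.] q [0.5  2.1  2.66 0.67 2.69 3.02]
(600, -300, 600) -1 [67.0, 75.0, 87.0, 86.0, 85.0] th 84.9 psi 170 rel 199 p [ 613. -413.  803.] tip [ 444. -381.  788.] q [-0.52  0.83  0.34  3.99  2.69 -3.02]
(600, -300, 600) 1 [59.0, 59.0, 62.0, 66.0, 70.0] th 70.2 psi 73 rel 138 p [ 269. -315.  239.] tip [ 316. -159.  180.] q [-1.12  0.62  2.02  0.68  1.61  3.02]
(400, -200, 450) -1 [55.0, 48.0, 41.0, 32.0, 26.0] th 25.6 psi 58 rel 36 p [461. 231. 820.] tip [500. 294. 664.] q [ 0.38 -0.05  1.28  0.26  1.55 -3.02]
(400, -200, 450) 1 [67.0, 74.0, 77.0, 76.0, 75.0] th 75.2 psi 42 rel 167 p [102.  83.  49.] tip [226. 195.   5.] q [-2.17  1.94  2.66  2.15  0.27  3.02]
```

```bash
python3 -c "
from h import *
delta((377,-553,173),(385,-545,300),(430,-430,400),(550,-100,450))"
```

```text
[ 1.000e-04  5.000e-04 -1.004e-01]
[ 0.1151  0.0044 -0.1553]
[ 0.2617  0.0325 -0.1009]
[0.4756 0.1096 0.1713]
```

carry_out --steps '[[[100,0,0,-0.025,0],[100,0,0,-0.065,0],[100,0,0,-0.1,0],[100,0.045,0.002,-0.122,-8],[100,0.09,0.003,-0.143,-16],[100,0.13,0.007,-0.148,-24],[100,0.175,0.016,-0.133,-32],[100,0.22,0.025,-0.117,-40]]]'

```text
clock: 30.25
eef_pos: [417.6, -462.6, 373.5]
tcp_rot: [2.307, -0.745, 2.479]
contact_force: [0.9, 0.3, -0.1]
opening: 0.995
```

```bash
python3 st.py; python3 -c "
from h import *
s=cam('scene'); save(s,'s32.png',160,130,360,280,4)
delta((550,-100,450))"
```

```text
30.25 [-0.99   0.622  1.474  0.629  1.909 -1.622] [ 417.6 -462.6  373.5] [ 2.307 -0.745  2.479] [ 0.9  0.3 -0.1] 0.995
tilt 60.42 axis rad/lat -0.669 0.555 jaw z 0.545 r 623.3
psi 83.6 R2 [ 0.678  0.545 -0.494]
[0.1319 0.2249 0.2874]
```

carry_out --steps '[[[100,0.016,0.028,0.036,-8.5],[100,0.033,0.056,0.072,-17],[100,0.05,0.085,0.108,-25.5],[100,0.066,0.113,0.144,-34],[100,0.083,0.14,0.18,-42.5],[100,0.099,0.169,0.216,-51],[100,0.116,0.197,0.25,-59.5],[100,0.132,0.225,0.287,-68]]]'

```text
clock: 31.1
eef_pos: [550.1, -98.5, 451.2]
tcp_rot: [2.108, 0.266, -3.098]
contact_force: [2.2, -0.9, -0.6]
opening: 0.996
```

```bash
python3 st.py
cat > t10.py <<'E'
from sim6 import *
from t4 import rep
from h import r
import sys
q=r.sense()["qpos"]; sg=int(sys.argv[1])
sh=[float(x) for x in sys.argv[2].split(",")] if len(sys.argv)>2 else [0,0,0]
for k in range(5):
    q=call(q,sh,sg*68,8); print(rep(q))
E
python3 t10.py -1
```

```text
31.1 [-0.433  0.335  1.754  0.971  1.565 -2.479] [550.1 -98.5 451.2] [ 2.108  0.266 -3.098] [ 2.2 -0.9 -0.6] 0.996
tilt 60.42 axis rad/lat -0.275 0.825 jaw z 0.829 r 558.9
psi 83.6 R2 [-0.262  0.829 -0.494]
th 55.0 psi 85 rel 106 p [579. -72. 512.] tip [591.  69. 412.] q [-0.35  0.29  1.64  0.91  1.57 -3.02]
th 44.4 psi 86 rel 99 p [612. -15. 587.] tip [620. 106. 463.] q [-0.22  0.25  1.48  0.76  1.56 -3.02]
th 33.6 psi 85 rel 88 p [631.  55. 645.] tip [640. 150. 501.] q [-0.06  0.23  1.35  0.59  1.55 -3.02]
th 23.1 psi 77 rel 71 p [632. 130. 684.] tip [647. 196. 524.] q [ 0.11  0.22  1.25  0.38  1.53 -3.02]
th 15.3 psi 46 rel 29 p [614. 202. 696.] tip [646. 234. 530.] q [ 0.28  0.19  1.24  0.13  1.47 -3.02]
```

carry_out --steps '[[[100,0,0,0,-68],[100,0,0,0,-68],[100,0,0,0,-68],[100,0,0,0,-68],[100,0,0,0,-68],[100,0,0,0,-68],[100,0,0,0,-68],[100,0,0,0,-68]]]'

```text
clock: 31.9
eef_pos: [596.1, -44.3, 551.0]
tcp_rot: [2.6, 0.786, -2.347]
contact_force: [-0.2, 0.1, -0.8]
opening: 0.998
```

```bash
python3 st.py; python3 t10.py -1
```

```text
31.9 [-0.298  0.271  1.569  0.888  1.581 -3.016] [596.1 -44.3 551. ] [ 2.6    0.786 -2.347] [-0.2  0.1 -0.8] 0.998
tilt 52.73 axis rad/lat -0.178 0.776 jaw z 0.364 r 597.8
psi 85.9 R2 [-0.708  0.364 -0.606]
th 42.7 psi 86 rel 95 p [625.  15. 625.] tip [632. 132. 497.] q [-0.16  0.24  1.4   0.74  1.58 -3.02]
th 33.0 psi 85 rel 85 p [640.  86. 684.] tip [649. 180. 539.] q [-0.01  0.24  1.25  0.57  1.59 -3.02]
th 24.6 psi 80 rel 71 p [641. 162. 728.] tip [654. 233. 571.] q [ 0.15  0.25  1.13  0.4   1.61 -3.02]
th 18.0 psi 66 rel 49 p [625. 235. 753.] tip [647. 284. 589.] q [ 0.3   0.25  1.06  0.23  1.62 -3.02]
th 15.5 psi 35 rel 9 p [595. 300. 758.] tip [633. 326. 591.] q [ 0.46  0.23  1.08  0.04  1.57 -3.02]
```

```bash
cat > t11.py <<'E'
from sim6 import *
from t4 import rep
from h import r
q0=r.sense()["qpos"]; p0,R0=tool(q0)
import sys
for d in ((0,0,0),(-100,0,-100),(-100,100,-150),(-150,0,-150),(0,100,-150),(-200,50,-100),(0,0,-200)):
    sh=R0.inv().apply(np.array(d)/1000.)
    q=call(q0,sh,-68,8); a=rep(q); p1,R1=tool(q); sh2=R1.inv().apply(np.array(d)/1000.); q=call(q,sh2,-68,8)
    print(d,sh.round(3)); print("  ",a); print("  ",rep(q))
E
python3 t11.py
```

```text
(0, 0, 0) [0. 0. 0.]
   th 42.7 psi 86 rel 95 p [625.  15. 625.] tip [632. 132. 497.] q [-0.16  0.24  1.4   0.74  1.58 -3.02]
   th 33.0 psi 85 rel 85 p [640.  86. 684.] tip [649. 180. 539.] q [-0.01  0.24  1.25  0.57  1.59 -3.02]
(-100, 0, -100) [0.12  0.05  0.055]
   th 37.4 psi 83 rel 86 p [522.  78. 574.] tip [535. 183. 437.] q [-0.05  0.06  1.7   0.67  1.37 -3.02]
   th 22.7 psi 52 rel 29 p [376. 191. 507.] tip [417. 244. 347.] q [ 0.39 -0.17  2.02  0.23  0.96 -3.02]
(-100, 100, -150) [0.105 0.066 0.164]
   th 34.5 psi 80 rel 72 p [503. 165. 518.] tip [520. 261. 376.] q [ 0.14  0.06  1.81  0.63  1.14 -3.02]
   th 25.9 psi 42 rel 4 p [374. 301. 372.] tip [431. 352. 216.] q [ 0.67  0.07  2.12  0.06  0.5  -3.02]
(-150, 0, -150) [0.18  0.075 0.082]
   th 36.9 psi 82 rel 81 p [480. 107. 564.] tip [495. 210. 425.] q [ 0.01 -0.01  1.79  0.66  1.31 -3.02]
   th 26.5 psi 52 rel 17 p [261. 211. 444.] tip [309. 272. 289.] q [ 0.61 -0.31  2.26  0.19  0.75 -3.02]
(0, 100, -150) [ 0.056 -0.021  0.17 ]
   th 34.4 psi 83 rel 78 p [618. 145. 499.] tip [630. 242. 356.] q [ 0.08  0.27  1.6   0.63  1.21 -3.02]
   th 18.9 psi 36 rel 12 p [605. 281. 355.] tip [650. 314. 191.] q [ 0.42  0.4   1.71  0.1   0.71 -3.02]
(-200, 50, -100) [0.145 0.154 0.089]
   th 37.7 psi 80 rel 73 p [399. 142. 576.] tip [418. 246. 440.] q [ 0.11 -0.17  1.91  0.66  1.26 -3.02]
   th 34.7 psi 65 rel 11 p [144. 228. 481.] tip [187. 317. 339.] q [ 0.94 -0.55  2.33  0.15  0.77 -3.02]
(0, 0, -200) [ 0.142 -0.073  0.121]
   th 36.6 psi 86 rel 88 p [655.  75. 511.] tip [662. 178. 372.] q [-0.04  0.33  1.5   0.66  1.34 -3.02]
   th 14.6 psi 54 rel 41 p [653. 178. 360.] tip [678. 213. 192.] q [ 0.22  0.43  1.64  0.21  0.89 -3.02]
```

carry_out --steps '[[[100,0.142,-0.073,0.121,-68],[100,0.142,-0.073,0.121,-68],[100,0.142,-0.073,0.121,-68],[100,0.142,-0.073,0.121,-68],[100,0.142,-0.073,0.121,-68],[100,0.142,-0.073,0.121,-68],[100,0.142,-0.073,0.121,-68],[100,0.142,-0.073,0.121,-68]]]'

```text
clock: 32.7
eef_pos: [658.2, 162.6, 588.9]
tcp_rot: [3.137, 0.608, -1.695]
contact_force: [-0.5, -0.4, 0.3]
opening: 1.001
```

```bash
python3 st.py; python3 t11.py
```

```text
32.7 [ 0.1    0.294  1.381  0.606  1.361 -3.016] [658.2 162.6 588.9] [ 3.137  0.608 -1.695] [-0.5 -0.4  0.3] 1.001
tilt 34.81 axis rad/lat 0.123 0.558 jaw z 0.004 r 678.0
psi 83.3 R2 [-0.571  0.004 -0.821]
(0, 0, 0) [0. 0. 0.]
   th 20.6 psi 59 rel 44 p [649. 215. 607.] tip [681. 267. 445.] q [ 0.26  0.26  1.35  0.26  1.28 -3.02]
   th 24.3 psi 1 rel -24 p [626. 258. 596.] tip [697. 259. 438.] q [ 0.43  0.22  1.43 -0.19  1.11 -3.02]
(-100, 0, -100) [0.067 0.099 0.075]
   th 20.4 psi 41 rel 18 p [528. 241. 506.] tip [574. 280. 343.] q [ 0.4   0.12  1.74  0.13  0.95 -3.02]
   th 32.1 psi 9 rel -30 p [403. 268. 374.] tip [494. 282. 227.] q [ 0.68  0.08  2.14 -0.59  0.51 -3.02]
(-100, 100, -150) [0.014 0.111 0.173]
   th 22.0 psi 40 rel 11 p [535. 307. 446.] tip [585. 349. 285.] q [ 0.5   0.22  1.75  0.1   0.8  -3.02]
   th 30.1 psi 25 rel -23 p [412. 412. 269.] tip [491. 449. 119.] q [ 0.84  0.39  2.02 -0.69  0.32 -3.02]
(-150, 0, -150) [0.101 0.148 0.113]
   th 21.5 psi 41 rel 13 p [468. 259. 466.] tip [516. 300. 305.] q [ 0.48  0.06  1.89  0.12  0.83 -3.02]
   th 28.0 psi 26 rel -20 p [298. 272. 283.] tip [371. 307. 130.] q [ 0.81  0.12  2.36 -0.69  0.26 -3.02]
(0, 100, -150) [0.004 0.012 0.18 ]
   th 20.3 psi 40 rel 16 p [643. 302. 446.] tip [689. 340. 284.] q [ 0.42  0.37  1.54  0.12  0.9  -3.02]
   th 33.2 psi 10 rel -27 p [617. 411. 272.] tip [710. 427. 127.] q [ 0.64  0.58  1.67 -0.63  0.44 -3.02]
(-200, 50, -100) [0.037 0.204 0.097]
   th 23.6 psi 46 rel 14 p [417. 280. 503.] tip [465. 330. 344.] q [ 0.56 -0.03  1.91  0.13  0.87 -3.02]
   th 28.3 psi 35 rel -33 p [183. 345. 380.] tip [250. 393. 228.] q [ 1.2  -0.09  2.27 -0.48  0.59 -3.02]
(0, 0, -200) [ 0.114 -0.001  0.164]
   th 18.8 psi 37 rel 16 p [633. 260. 422.] tip [678. 294. 259.] q [ 0.37  0.36  1.61  0.12  0.86 -3.02]
   th 31.0 psi 8 rel -17 p [610. 266. 196.] tip [698. 279.  48.] q [ 0.45  0.6   1.87 -0.79  0.22 -3.02]
```

carry_out --steps '[[[100,0.08,0,0.115,-68],[100,0.08,0,0.115,-68],[100,0.08,0,0.115,-68],[100,0.08,0,0.115,-68],[100,0.08,0,0.115,-68],[100,0.08,0,0.115,-68]]]'

```text
clock: 33.3
eef_pos: [614.4, 319.0, 518.1]
tcp_rot: [-2.871, 0.235, -1.304]
contact_force: [0.2, -0.2, 0.1]
opening: 1.002
```

```bash
python3 st.py; python3 t11.py | head -3
cat > t12.py <<'E'
from sim6 import *
from t4 import rep
from h import r
q0=r.sense()["qpos"]; p0,R0=tool(q0)
for n in (1,2,3,4,6):
  for d in ((0,0,0),(0,0,-100),(-150,0,0),(150,0,0),(0,-150,0)):
    for sp in (-68,-34):
        sh=R0.inv().apply(np.array(d)/1000.); q=call(q0,sh,sp,n); print(n,d,sp,rep(q)[:30])
E
python3 t12.py
```

```text
33.3 [ 0.434  0.302  1.477  0.204  1.061 -3.016] [614.4 319.  518.1] [-2.871  0.235 -1.304] [ 0.2 -0.2  0.1] 1.002
tilt 20.42 axis rad/lat 0.301 0.177 jaw z -0.26 r 692.3
psi 55.3 R2 [-0.233 -0.26  -0.937]
(0, 0, 0) [0. 0. 0.]
   th 31.0 psi 3 rel -32 p [587. 348. 498.] tip [676. 353. 350.] q [ 0.6   0.27  1.59 -0.37  0.84 -3.02]
   th 53.0 psi 0 rel -39 p [567. 353. 454.] tip [705. 354. 349.] q [ 0.68  0.27  1.8  -1.13  0.59 -3.02]
1 (0, 0, 0) -68 th 19.2 psi 48 rel 20 p [604. 
1 (0, 0, 0) -34 th 19.2 psi 48 rel 20 p [604. 
1 (0, 0, -100) -68 th 19.0 psi 46 rel 18 p [603. 
1 (0, 0, -100) -34 th 19.0 psi 46 rel 18 p [603. 
1 (-150, 0, 0) -68 th 19.5 psi 50 rel 20 p [556. 
1 (-150, 0, 0) -34 th 19.5 psi 50 rel 20 p [556. 
1 (150, 0, 0) -68 th 19.0 psi 46 rel 20 p [653. 
1 (150, 0, 0) -34 th 19.0 psi 46 rel 20 p [653. 
1 (0, -150, 0) -68 th 18.6 psi 43 rel 18 p [599. 
1 (0, -150, 0) -34 th 18.6 psi 43 rel 18 p [599. 
2 (0, 0, 0) -68 th 18.7 psi 37 rel 7 p [598. 3
2 (0, 0, 0) -34 th 18.8 psi 38 rel 8 p [598. 3
2 (0, 0, -100) -68 th 18.7 psi 34 rel 4 p [598. 3
2 (0, 0, -100) -34 th 18.7 
[... 1096 characters left out ...]
6 p [437. 
4 (150, 0, 0) -68 th 20.9 psi 14 rel -14 p [722.
4 (150, 0, 0) -34 th 19.8 psi 22 rel -6 p [721. 
4 (0, -150, 0) -68 th 21.7 psi 9 rel -19 p [570. 
4 (0, -150, 0) -34 th 20.2 psi 16 rel -11 p [566.
6 (0, 0, 0) -68 th 26.0 psi 6 rel -27 p [589. 
6 (0, 0, 0) -34 th 21.8 psi 18 rel -15 p [587.
6 (0, 0, -100) -68 th 27.3 psi 6 rel -27 p [591. 
6 (0, 0, -100) -34 th 22.8 psi 15 rel -18 p [588.
6 (-150, 0, 0) -68 th 25.0 psi 16 rel -26 p [434.
6 (-150, 0, 0) -34 th 21.3 psi 29 rel -12 p [427.
6 (150, 0, 0) -68 th 25.8 psi 3 rel -25 p [732. 
6 (150, 0, 0) -34 th 21.4 psi 15 rel -13 p [730.
6 (0, -150, 0) -68 th 27.2 psi -0 rel -29 p [564.
6 (0, -150, 0) -34 th 22.3 psi 11 rel -18 p [556.
```

```bash
cat > t13.py <<'E'
from h import *
from sim6 import solve,tool,Ro
S=r.sense(); R0=Rn.from_euler("xyz",S["tcp_rot"]); t=R0.apply([0,0,1])
sc=cam("scene"); print("ball S",onz(sc,160+373/4-.5,130+427/4-.5,11), "t",t.round(3))
B=np.array([539,-230,11.]); P=B-275*t
print("P",P.round(0))
for s in range(0,360,5):
    y=(R0*Ro.from_euler("z",s,degrees=True)).apply([0,1,0]); az=np.degrees(np.arctan2(y[1],y[0]))
    if abs((az+8+90)%180-90)<2.6:
        for k in (s,s-360):
            # chain
            q=S["qpos"]
            for f in np.linspace(.1,1,10):
                q=solve(q,S["eef_pos"]*(1-f)+P*f,R0*Ro.from_euler("z",k*f,degrees=True))
            p,R=tool(q); print(k,az.round(0),y.round(2),R.as_matrix()[2].round(2),np.linalg.norm(p-P).round(1),q.round(2))
d=delta
delta(P)
E
python3 t13.py
```

```text
ball S [ 536.90377094 -230.29785571   11.        ] t [ 0.199  0.287 -0.937]
P [ 484. -309.  269.]
20 172.0 [-0.98  0.14 -0.16] [ 0.06 -0.19 -0.98] 127.8 [-0.33  0.41  1.99 -0.12  0.55 -3.02]
-340 172.0 [-0.98  0.14 -0.16] [-0.99 -0.14  0.07] 582.8 [ 1.2   2.1   2.66 -1.3   2.69 -3.02]
200 -8.0 [ 0.98 -0.14  0.16] [ 0.31  0.16 -0.94] 0.0 [-0.67  0.46  1.86  0.46  0.91 -0.86]
-160 -8.0 [ 0.98 -0.14  0.16] [ 0.24  0.43 -0.87] 630.5 [ 1.44  0.29  2.66 -1.3   0.53 -3.02]
[0.6141 0.3107 0.0276]
```

carry_out --steps '[[[60,0.015,0.008,0,8.5],[60,0.045,0.023,0.001,17],[60,0.08,0.04,0.002,25.5],[60,0.12,0.06,0.003,34],[60,0.16,0.08,0.004,42.5],[60,0.2,0.101,0.005,51],[60,0.24,0.121,0.006,59.5],[60,0.28,0.141,0.007,68]]]'

```text
clock: 34.15
eef_pos: [552.8, 30.5, 409.1]
tcp_rot: [3.015, 0.333, -2.547]
contact_force: [0.2, -0.9, -0.1]
opening: 0.597
```

```bash
python3 st.py; python3 -c "
from h import *
delta((484,-309,269))"
```

```text
34.15 [-0.038  0.196  1.863  0.378  0.921 -2.43 ] [552.8  30.5 409.1] [ 3.015  0.333 -2.547] [ 0.2 -0.9 -0.1] 0.597
tilt 20.38 axis rad/lat 0.187 0.293 jaw z 0.119 r 553.6
psi 55.3 R2 [-0.327  0.119 -0.937]
[ 0.2795 -0.2471  0.0205]
```

carry_out --steps '[[[60,0.034,-0.03,0.0025,8.5],[60,0.068,-0.06,0.005,17],[60,0.1,-0.09,0.0075,25.5],[60,0.135,-0.12,0.01,34],[60,0.17,-0.15,0.0125,42.5],[60,0.204,-0.18,0.015,51],[60,0.238,-0.21,0.0175,59.5],[60,0.2795,-0.247,0.0205,68]]]'

```text
clock: 34.95
eef_pos: [484.3, -305.5, 271.0]
tcp_rot: [2.785, 0.01, 2.562]
contact_force: [0.1, -0.1, 0.0]
opening: 0.6
```

carry_out --steps '[[[60,0,0,0,8.5],[60,0,0,0,17],[60,0,0,0,25.5],[60,0,0,0,34],[60,0,0,0,42.5],[60,0,0,0,51],[60,0,0,0,59.5],[60,0,0,0,64]]]'

```text
clock: 35.75
eef_pos: [484.2, -305.8, 271.3]
tcp_rot: [2.972, -0.316, 1.467]
contact_force: [-0.5, -0.3, 0.6]
opening: 0.6
```

```bash
python3 st.py
python3 - <<'E'
from h import *
w=wcam(); save(w,"w40.png"); print(proj(w,[(538,-231,11)]))
E
```

```text
35.75 [-0.669  0.449  1.859  0.458  0.909 -0.837] [ 484.2 -305.8  271.3] [ 2.972 -0.316  1.467] [-0.5 -0.3  0.6] 0.6
tilt 20.48 axis rad/lat -0.021 0.349 jaw z 0.161 r 572.7
psi 55.1 R2 [ 0.311  0.161 -0.937]
[[319.96013803 201.5472887 ]]
```

Run:
```python
from h import *
S=r.sense(); t=Rn.from_euler("xyz",S["tcp_rot"]).apply([0,0,1]); B=np.array([538,-231.5,11])
delta(B-210*t,B-167*t)
```

```text
[-0.0054 -0.0009  0.066 ]
[-0.0054 -0.0009  0.109 ]
```

carry_out --steps '[[[45,-0.003,-0.0005,0.022,-8],[45,-0.0054,-0.0009,0.044,-14],[45,-0.0054,-0.0009,0.066,-14],[45,-0.0054,-0.0009,0.066,-14]]]'

```text
clock: 36.2
eef_pos: [495.3, -290.9, 205.6]
tcp_rot: [2.903, -0.269, 1.714]
contact_force: [-0.6, 0.2, -0.8]
opening: 0.447
```

```bash
python3 st.py
python3 - <<'E'
from h import *
w=wcam(); save(w,"w41.png"); print(proj(w,[(538,-231.5,11)]))
s=cam("scene"); save(s,"s41.png",190,180,310,280,6)
S=r.sense(); t=Rn.from_euler("xyz",S["tcp_rot"]).apply([0,0,1]); B=np.array([538,-231.5,11])
delta(B-167*t)
E
```

```text
36.2 [-0.637  0.551  1.885  0.515  0.791 -1.13 ] [ 495.3 -290.9  205.6] [ 2.903 -0.269  1.714] [-0.6  0.2 -0.8] 0.447
tilt 20.51 axis rad/lat -0.014 0.35 jaw z 0.228 r 574.4
psi 55.8 R2 [ 0.266  0.228 -0.937]
[[323.7267639  228.44780271]]
[-0.      0.0001  0.0432]
```

carry_out --steps '[[[45,0,0.0005,0.015,0],[45,0,0.0005,0.03,0],[45,0,0.0005,0.04,0],[45,0,0.0005,0.043,0],[20,0,0.0005,0.043,0],[20,0,0.0005,0.043,0],[20,0,0.0005,0.043,0]]]' --squeeze 25

```text
clock: 37.0
eef_pos: [505.0, -279.6, 167.8]
tcp_rot: [2.901, -0.267, 1.714]
contact_force: [-2.8, -1.9, 8.6]
opening: 0.233
```

```bash
python3 st.py
python3 - <<'E'
from h import *
w=wcam(); save(w,"w42.png",200,150,440,330,3)
E
```

```text
37.0 [-0.611  0.614  1.89   0.56   0.72  -1.163] [ 505.  -279.6  167.8] [ 2.901 -0.267  1.714] [-2.8 -1.9  8.6] 0.233
tilt 20.5 axis rad/lat -0.002 0.35 jaw z 0.23 r 577.2
psi 55.3 R2 [ 0.264  0.23  -0.937]
```

carry_out --steps '[[[10,0.003,0.002,-0.009,0],[10,0.008,0.007,-0.028,0],[10,0.021,0.018,-0.075,0],[10,0.034,0.03,-0.122,0]]]'

```text
clock: 37.45
eef_pos: [504.6, -279.5, 298.4]
tcp_rot: [2.903, -0.269, 1.714]
contact_force: [1.4, -0.5, -0.4]
opening: 0.232
```

```bash
python3 st.py
python3 - <<'E'
from h import *
w=wcam(); save(w,"w43.png",200,150,440,330,3)
S=r.sense(); t=Rn.from_euler("xyz",S["tcp_rot"]).apply([0,0,1])
print((S["eef_pos"]+167*t).round(1))
for T in ((497,-45,220),(497,-45,150)): delta(np.array(T)-167*t)
E
```

```text
37.45 [-0.611  0.413  1.841  0.447  0.943 -0.997] [ 504.6 -279.5  298.4] [ 2.903 -0.269  1.714] [ 1.4 -0.5 -0.4] 0.232
tilt 20.48 axis rad/lat -0.005 0.35 jaw z 0.228 r 576.8
psi 55.7 R2 [ 0.266  0.228 -0.937]
[ 541.5 -233.6  150.7]
[ 0.2044 -0.0122 -0.0205]
[ 0.1862 -0.0287  0.045 ]
```

Run:
```python
from h import *
S=r.sense(); t=Rn.from_euler("xyz",S["tcp_rot"]).apply([0,0,1])
for T in ((478,-44,190),(478,-44,122)): delta(np.array(T)-166*t)
```

```text
[ 0.2002 -0.0376  0.0049]
[ 0.1826 -0.0537  0.0686]
```

carry_out --steps '[[[10,0.02,-0.002,-0.02,0],[10,0.065,-0.01,-0.025,0],[10,0.11,-0.02,-0.02,0],[10,0.155,-0.03,-0.01,0],[10,0.19,-0.036,0,0],[10,0.2,-0.0376,0.005,0],[10,0.2,-0.0376,0.005,0]]]'

```text
clock: 38.2
eef_pos: [443.4, -90.0, 345.4]
tcp_rot: [2.894, -0.262, 1.718]
contact_force: [0.2, -0.7, 0.3]
opening: 0.233
```

```bash
python3 st.py
python3 - <<'E'
from h import *
w=wcam(); save(w,"w44.png"); s=cam("scene"); save(s,"s44.png",240,150,350,250,6)
S=r.sense(); t=Rn.from_euler("xyz",S["tcp_rot"]).apply([0,0,1])
print((S["eef_pos"]+166*t).round(1))
for T in ((478,-44,122),): delta(np.array(T)-166*t)
E
```

```text
38.2 [-0.329  0.141  2.099  0.464  0.848 -0.744] [443.4 -90.  345.4] [ 2.894 -0.262  1.718] [ 0.2 -0.7  0.3] 0.233
tilt 20.54 axis rad/lat 0.103 0.336 jaw z 0.237 r 452.4
psi 54.1 R2 [ 0.259  0.237 -0.936]
[478.8 -44.7 190.2]
[-0.0168 -0.0169  0.0639]
```

carry_out --steps '[[[10,-0.006,-0.006,0.022,0],[10,-0.012,-0.012,0.045,0],[10,-0.0168,-0.017,0.064,0],[10,-0.0168,-0.017,0.064,0],[38,-0.0168,-0.017,0.064,0],[38,-0.0168,-0.017,0.064,0],[38,-0.0168,-0.017,0.064,0]]]'

```text
clock: 39.0
eef_pos: [444.1, -91.4, 278.3]
tcp_rot: [2.891, -0.26, 1.716]
contact_force: [-0.2, -0.2, 0.6]
opening: 0.38
```

```bash
python3 st.py
python3 - <<'E'
from h import *
w=wcam(); save(w,"w45.png"); s=cam("scene"); save(s,"s45.png",240,150,350,250,6)
E
```

```text
39.0 [-0.332  0.257  2.151  0.549  0.697 -0.864] [444.1 -91.4 278.3] [ 2.891 -0.26   1.716] [-0.2 -0.2  0.6] 0.38
tilt 20.58 axis rad/lat 0.106 0.335 jaw z 0.239 r 453.4
psi 53.5 R2 [ 0.257  0.239 -0.936]
```

Run:
```python
from h import *
t=cam("top"); s=cam("scene"); segs=circ(400.5,-330,34,80)+circ(400.5,-330,28,0,(0,255,0))+rect(599,-347,-.055,150,180,40)
overlay(t,segs,"o46t.png",390,170,490,290,6); overlay(s,segs,"o46s.png",170,170,300,290,5)
S=r.sense(); R=Rn.from_euler("xyz",S["tcp_rot"]); tt=R.apply([0,0,1]); P=S["eef_pos"]
C=np.array([400.5,-330,55.])
delta(P+[0,0,100],C-300*tt,C-155*tt)
```

```text
[ 0.0258  0.0239 -0.0936]
[-0.2798 -0.1136 -0.168 ]
[-0.2798 -0.1136 -0.023 ]
```

carry_out --steps '[[[38,0.011,0.01,-0.04,0],[38,0.023,0.021,-0.085,0],[60,-0.015,0.003,-0.105,8],[80,-0.06,-0.02,-0.117,16],[100,-0.105,-0.042,-0.128,24],[100,-0.15,-0.062,-0.138,32],[100,-0.195,-0.082,-0.148,38],[100,-0.24,-0.1,-0.158,43]]]'

```text
clock: 40.0
eef_pos: [347.4, -371.6, 340.6]
tcp_rot: [-3.139, -0.359, 0.928]
contact_force: [1.5, -0.2, 0.4]
opening: 1.001
```

```bash
python3 st.py
python3 - <<'E'
from h import *
S=r.sense(); R=Rn.from_euler("xyz",S["tcp_rot"]); tt=R.apply([0,0,1])
C=np.array([400.5,-330,55.])
delta(C-270*tt,C-155*tt)
E
```

```text
40.0 [-0.934  0.285  1.921  0.391  1.079 -0.503] [ 347.4 -371.6  340.6] [-3.139 -0.359  0.928] [ 1.5 -0.2  0.4] 1.001
tilt 20.56 axis rad/lat -0.103 0.336 jaw z -0.002 r 508.7
psi 53.6 R2 [ 0.351 -0.002 -0.936]
[-0.0393  0.0182  0.0202]
[-0.0393  0.0182  0.1352]
```

carry_out --steps '[[[100,-0.025,0.011,0.008,0],[100,-0.0393,0.0182,0.02,0],[100,-0.0393,0.0182,0.04,0],[100,-0.0393,0.0182,0.04,0]]]'

```text
clock: 40.4
eef_pos: [347.7, -400.0, 287.3]
tcp_rot: [-3.135, -0.36, 0.927]
contact_force: [-0.1, -0.0, -0.1]
opening: 0.998
```

```bash
python3 st.py
python3 - <<'E'
from h import *
w=wcam(); save(w,"w47.png")
a=proj(w,[(400.5+34*np.cos(t),-330+34*np.sin(t),80) for t in np.linspace(0,6.28,60)]); print(a.min(0),a.max(0))
S=r.sense(); R=Rn.from_euler("xyz",S["tcp_rot"]); tt=R.apply([0,0,1])
C=np.array([400.5,-330,55.]); delta(C-155*tt)
E
```

```text
40.4 [-0.964  0.392  1.908  0.405  1.004 -0.569] [ 347.7 -400.   287.3] [-3.135 -0.36   0.927] [-0.1 -0.  -0.1] 0.998
tilt 20.64 axis rad/lat -0.117 0.332 jaw z -0.006 r 530.0
psi 54.2 R2 [ 0.352 -0.006 -0.936]
[276.6599568  159.73862871] [369.85379527 252.97740683]
[-0.0002  0.0012  0.0944]
```

carry_out --steps '[[[100,0,0.001,0.03,0],[100,0,0.001,0.06,0],[100,0,0.001,0.085,0],[100,0,0.001,0.094,0],[100,0,0.001,0.094,0],[55,0,0.001,0.094,0],[55,0,0.001,0.094,0],[55,0,0.001,0.094,0]]]' --squeeze 45

```text
clock: 41.25
eef_pos: [368.5, -374.9, 202.6]
tcp_rot: [-3.139, -0.359, 0.929]
contact_force: [-2.7, -0.1, 7.8]
opening: 0.76
```

carry_out --steps '[[[55,0,0,0,0],[55,0.011,0,-0.028,0],[55,0.025,0,-0.066,0],[55,0.035,0,-0.094,0],[55,0.042,0,-0.112,0],[55,0.042,0,-0.112,0]]]'

```text
clock: 41.85
eef_pos: [369.1, -376.1, 325.7]
tcp_rot: [3.137, -0.358, 0.931]
contact_force: [0.4, 0.1, -1.1]
opening: 0.757
```

```bash
cat > d.py <<'E'
from h import *
import sys
from rig import r
s=r.sense();p=np.array(s['eef_pos'])
# grip pose TCP 368.5,-374.9,202.6 -> cup moved
d=np.array([198.5,-17,0])
delta((368.5+198.5,-374.9-17,p[2]),(368.5+198.5,-374.9-17,207.5))
E
python3 st.py; python3 d.py
python3 - <<'E'
from h import *
save(wcam(),"w48",0,0,640,400,1.2)
E
```

```text
41.85 [-0.907  0.327  1.899  0.403  1.046 -0.492] [ 369.1 -376.1  325.7] [ 3.137 -0.358  0.931] [ 0.4  0.1 -1.1] 0.757
tilt 20.5 axis rad/lat -0.088 0.339 jaw z 0.004 r 527.0
psi 52.6 R2 [ 0.35   0.004 -0.937]
[0.0989 0.1679 0.0377]
[0.0575 0.1675 0.1484]Traceback (most recent call last):
  File "<stdin>", line 2, in <module>
  File "h.py", line 23, in save
    cv2.imwrite("pics/"+name,cv2.resize(c[3][y0:y1,x0:x1,::-1],None,fx=s,fy=s,interpolation=cv2.INTER_CUBIC))
    ~~~~~~~~~~~^^^^^^^^^^^^^^^^^^^^^^^^^^^^^^^^^^^^^^^^^^^^^^^^^^^^^^^^^^^^^^^^^^^^^^^^^^^^^^^^^^^^^^^^^^^^^^
cv2.error: OpenCV(4.12.0) /io/opencv/modules/imgcodecs/src/loadsave.cpp:1051: error: (-2:Unspecified error) could not find a writer for the specified extension in function 'imwrite_'
```

carry_out --steps '[[[55,0.02,0.034,0.0075,0],[55,0.04,0.067,0.015,0],[55,0.06,0.101,0.0225,0],[55,0.08,0.135,0.03,0],[55,0.099,0.168,0.0377,0],[55,0.099,0.168,0.0377,0],[55,0.099,0.168,0.0377,0]]]'

```text
clock: 42.6
eef_pos: [566.8, -390.8, 321.3]
tcp_rot: [-3.14, -0.358, 0.93]
contact_force: [0.4, 0.7, -1.4]
opening: 0.757
```

```bash
python3 st.py; python3 d.py
python3 - <<'E'
from h import *
save(wcam(),"w48.png",0,0,640,400,1.2)
save(cam("scene"),"s48.png",0,0,640,400,1.2)
E
```

```text
42.6 [-0.692  0.541  1.561  0.405  1.095 -0.249] [ 566.8 -390.8  321.3] [-3.14  -0.358  0.93 ] [ 0.4  0.7 -1.4] 0.757
tilt 20.52 axis rad/lat -0.019 0.35 jaw z -0.001 r 688.5
psi 53.5 R2 [ 0.351 -0.001 -0.937]
[-0.0007  0.0008 -0.0003]
[-0.0406  0.001   0.1063]
```

View pics/w48.png

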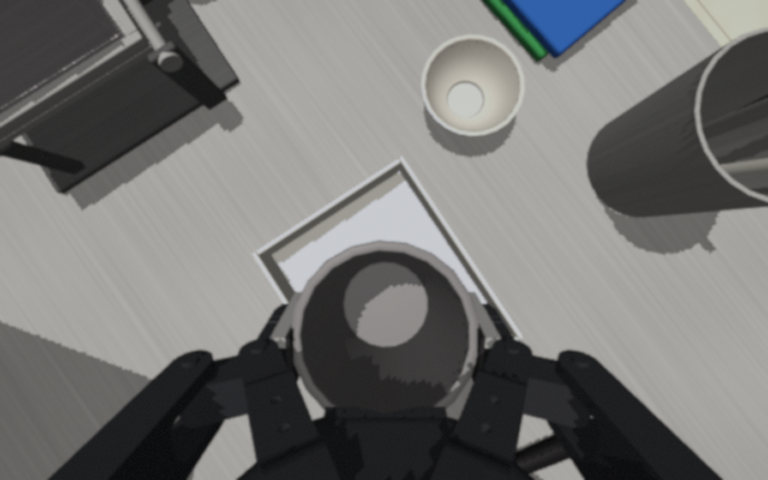

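View pics/s48.png

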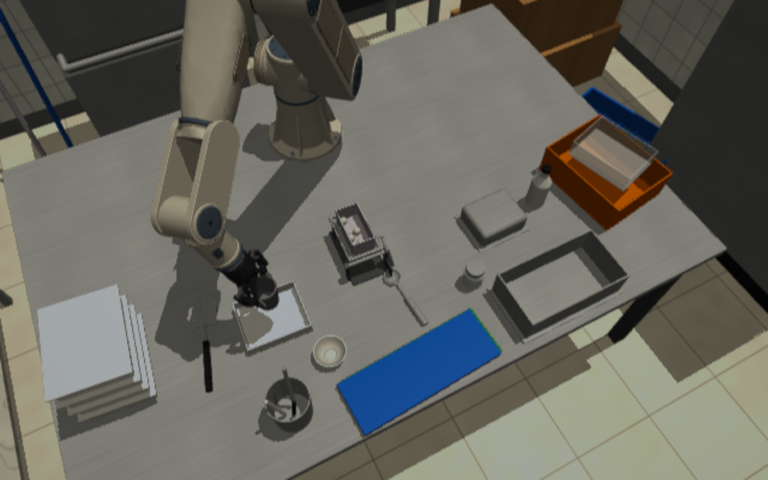

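carry_out --steps '[[[55,-0.014,0.001,0.035,0],[55,-0.026,0.001,0.068,0],[55,-0.035,0.001,0.09,0],[55,-0.039,0.001,0.101,0],[55,-0.0405,0.001,0.106,0],[55,-0.0405,0.001,0.106,0],[55,-0.0405,0.001,0.106,0]]]'

```text
clock: 43.4
eef_pos: [566.2, -392.6, 210.0]
tcp_rot: [3.141, -0.358, 0.929]
contact_force: [0.1, -0.3, -1.5]
opening: 0.761
```

```bash
python3 st.py
python3 - <<'E'
from h import *
save(wcam(),"w49.png",0,0,640,400,1.2)
save(cam("scene"),"s49.png",130,180,330,380,4)
E
```

```text
43.4 [-0.695  0.675  1.612  0.454  0.925 -0.342] [ 566.2 -392.6  210. ] [ 3.141 -0.358  0.929] [ 0.1 -0.3 -1.5] 0.761
tilt 20.52 axis rad/lat -0.018 0.35 jaw z 0.001 r 689.0
psi 53.1 R2 [ 0.351  0.001 -0.937]
```

View pics/w49.png

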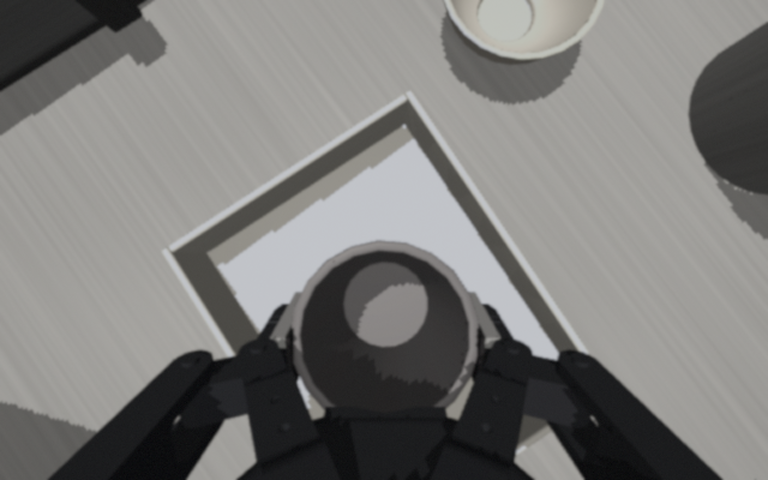

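The cup is over the tray interior, clear of the walls. I'll lower it the last few mm.

carry_out --steps '[[[55,-0.0005,0,0.0015,0],[55,-0.001,0,0.003,0],[55,-0.0013,0,0.0038,0],[55,-0.0013,0,0.0038,0]]]'

```text
clock: 43.9
eef_pos: [566.6, -392.6, 206.8]
tcp_rot: [3.14, -0.358, 0.93]
contact_force: [-0.7, -0.8, 5.0]
opening: 0.761
```

Contact with the floor (5 N). Open and retreat along the tool axis.

carry_out --steps '[[[100,0,0,0,0],[100,0,0,0,0],[100,0,0,0,0],[100,0,0,0,0],[100,0,0,-0.01,0],[100,0,0,-0.03,0],[100,0,0,-0.06,0],[100,0,0,-0.1,0]]]'

```text
clock: 44.7
eef_pos: [544.9, -420.3, 300.5]
tcp_rot: [-3.141, -0.359, 0.929]
contact_force: [0.5, -0.6, -0.4]
opening: 0.996
```

carry_out --steps '[[[100,0.01,0,-0.04,0],[100,0.02,0,-0.08,0],[100,0.03,0,-0.1,0],[100,0.03,0,-0.1,0]]]'

```text
clock: 45.1
eef_pos: [541.2, -426.8, 410.0]
tcp_rot: [3.135, -0.358, 0.932]
contact_force: [0.6, 0.1, 0.3]
opening: 1.0
```

```bash
python3 st.py
python3 - <<'E'
from h import *
save(wcam(),"w50.png",0,0,640,400,1.2)
save(cam("scene"),"s50.png",130,130,430,355,2.6)
save(cam("top"),"t50.png",0,0,640,400,1.2)
E
```

```text
45.1 [-0.756  0.462  1.481  0.376  1.257 -0.243] [ 541.2 -426.8  410. ] [ 3.135 -0.358  0.932] [0.6 0.1 0.3] 1.0
tilt 20.52 axis rad/lat -0.034 0.349 jaw z 0.006 r 689.2
psi 52.2 R2 [ 0.35   0.006 -0.937]
```

View pics/w50.png

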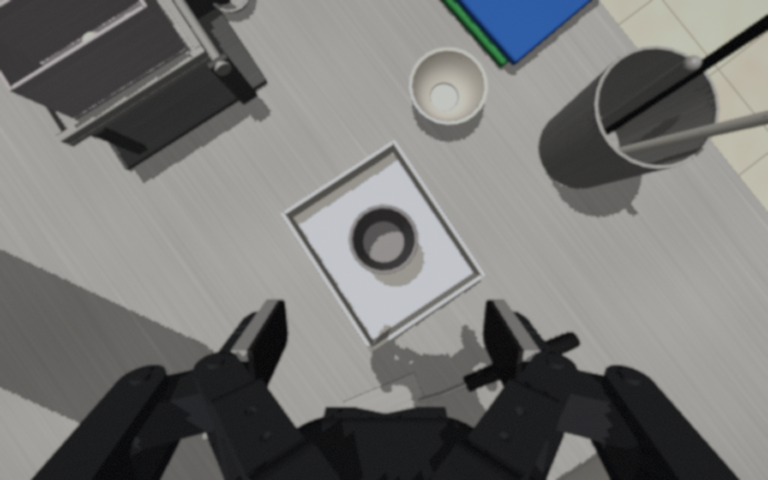

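View pics/s50.png

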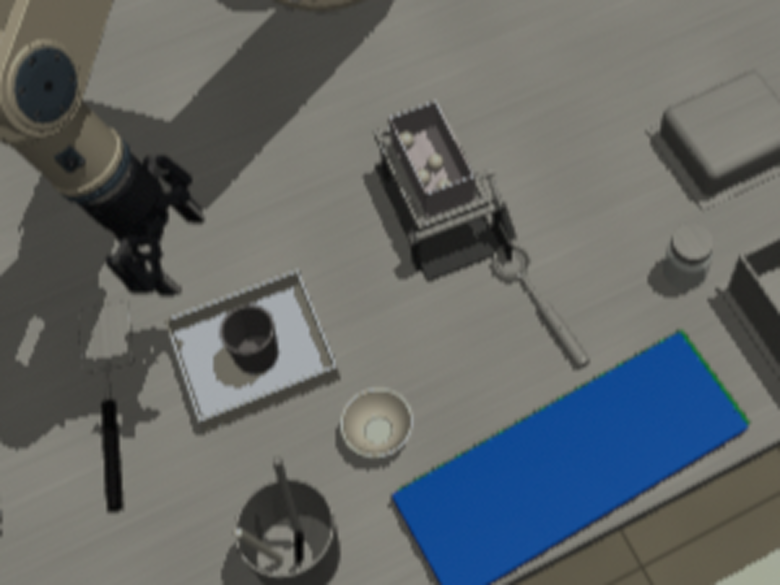

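View pics/t50.png

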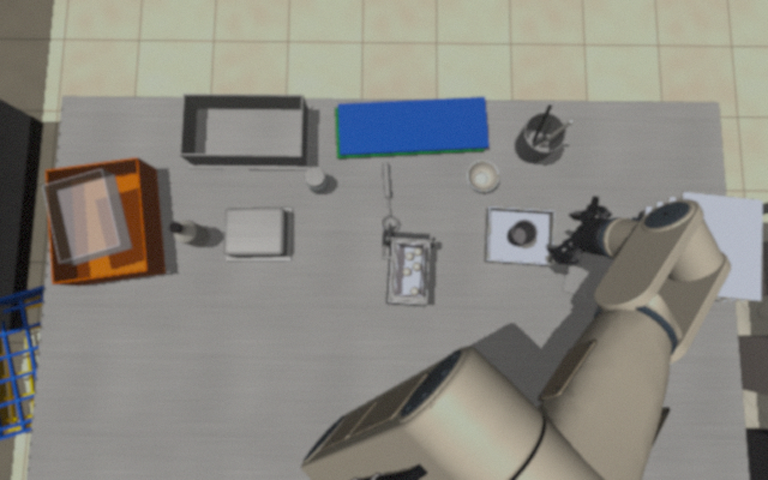

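Run:
```python
from h import *
save(cam("top"),"t51.png",310,180,375,265,8) if False else None
a=cam("top");b=cam("scene")
save(a,"t51.png",310,185,380,260,7)
save(b,"s51.png",265,160,345,240,7)
import cv2
x=cv2.imread("pics/t51.png");y=cv2.imread("pics/s51.png")
h=max(x.shape[0],y.shape[0]);f=lambda m:cv2.copyMakeBorder(m,0,h-m.shape[0],0,0,cv2.BORDER_CONSTANT)
z=np.hstack([f(x),f(y)]);cv2.imwrite("pics/c51.png",cv2.resize(z,None,fx=.74,fy=.74))
```

```text
(no output)
```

View pics/c51.png

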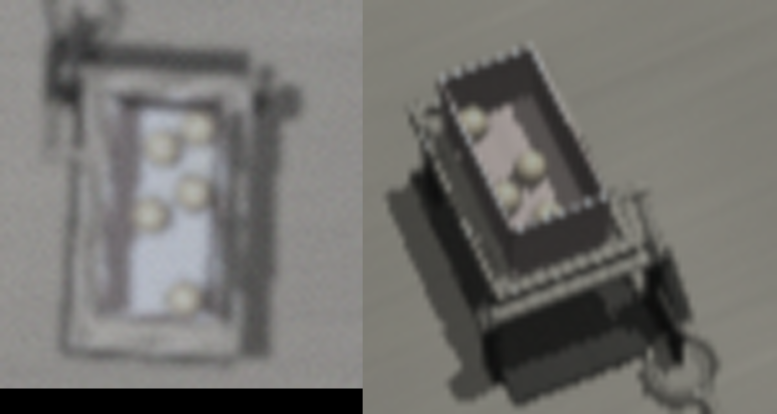

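```bash
ls -tr pics | head -12; ls -tr pics|wc -l
```

```text
scene0.png
top0.png
wrist0.png
topz.png
scenez.png
at.png
as.png
zs.png
zt.png
w1.png
s1.png
z2s.png
79
```

Run:
```python
from h import *
import cv2
a=cv2.imread("pics/scene0.png");print(a.shape)
b=cv2.resize(cam("scene")[3][:,:,::-1],(a.shape[1],a.shape[0]))
k=a.shape[1]/640
c=lambda m:cv2.resize(m[int(130*k):int(360*k),int(130*k):int(480*k)],(790,290*2-290))
z=np.vstack([c(a),c(b)]);cv2.imwrite("pics/cmp.png",z)
```

```text
(400, 640, 3)
```

View pics/cmp.png

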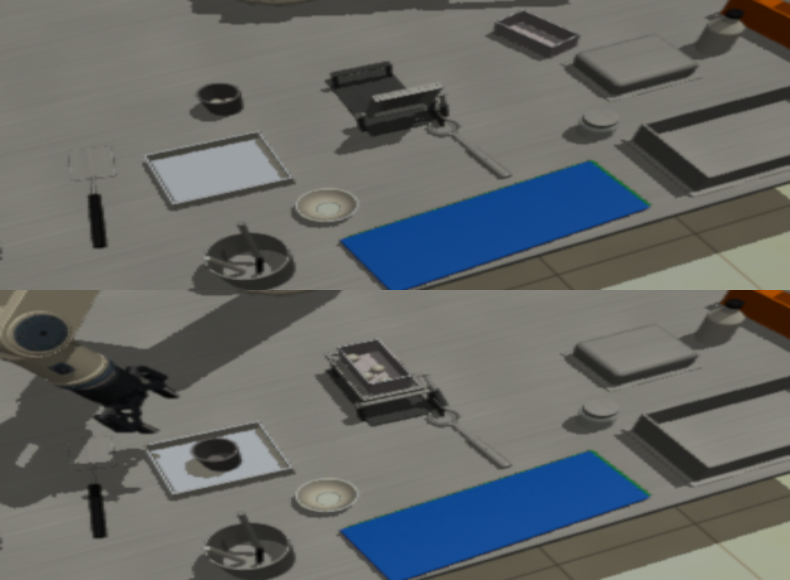

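The start and end views match for the spoon (470,150), jar, dish, spatula and bottle, so none of them moved. The cup is upright in the tray at (215,452) and the five balls are in the pan.

```bash
python3 -c "
from rig import workorder
print(workorder.sign_off())"
```

```text
the job is handed in; nothing more can be done
None
```

The job is done and handed in at about 45 s of the 72 s allowed. The stand's platform is open and level, the pan sits flat inside its rails, and the empty cup stands upright in the white tray.

**Departure from a clean run:** only four balls went into the pan when I poured; the fifth escaped onto the table. I stood the empty cup on the table for a moment, picked up that ball, dropped it in the pan, and then moved the cup to the tray.

**Last checks:**
- The top camera shows all five balls in the pan.
- The wrist and scene cameras show the cup upright and empty near the middle of the tray.
- Comparing the first and last scene views, the jar, dish, spoon, spatula and bottle have not visibly moved.
- The gripper was open, well above the cup and touching nothing.
- None of these last checks failed or disagreed.

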